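# Slide the candlestick into its place in the raffle prize row

### The job

Finish the row of raffle prizes: slide the tall candlestick across the table into the empty place behind the middle red ticket cup, so that it stands in line with the pepper mill and the wine bottle, midway between them, with its square foot straight with the row. Push it gently and low down, on its dark stone foot only, so that it slides upright; do not grasp it, lift it, tip it or touch its brass or candle. Leave the other prizes, the cups and everything else where they stand.

Things in the scene. Friction and masses are not known exactly. Their poses are not given: they have to be found in the camera images.
- candlestick: Tall loose candlestick, 0.45 to 0.95 kg, 350 mm high, standing on the robot's side of the prize row. Foot: square dark slate block 70 x 70 mm, 36 mm high, upright faces. Origin: centre of its underside; z up, x and y square to its faces, x away from the robot within 0.4 rad. Friction 0.5 to 0.7: pushed on the foot it slides, pushed above about 45 mm it tips.
- candle_upper: Upper part of the candlestick, fixed to the foot and not to be touched: brass column (48 mm wide flange on the foot, then 20 to 30 mm thick), drip pan 58 mm wide at 206 to 218 mm above the table, ivory candle 22 mm thick on top. Origin on the column's axis where it meets the top of the foot, 36 mm above the table.
- place (a point): The empty place in the prize row: the point on the table top where the middle of the candlestick's underside belongs. It lies 90 mm from the axis of the middle cup, on the robot's side of it, midway between pepper mill and wine bottle. x points from the place to the middle cup (away from the robot, within 0.15 rad of straight ahead), y along the row, z up.
- cup_mid: Middle one of three red plastic ticket cups, loose, 115 mm high, 90 mm wide at the rim and 64 mm at the base; origin at the centre of its underside. It stands 90 mm beyond the empty place.
- cup_a: Red ticket cup like the middle one, at one end of the row of cups, about 122 mm from the middle cup; origin at the centre of its underside.
- cup_b: Red ticket cup like the middle one, at the other end of the row of cups, about 122 mm from the middle cup; origin at the centre of its underside.
- mill: Tall turned wooden pepper mill, loose, 270 mm high, 58 mm wide at its base, standing in the prize row 122 mm to one side of the empty place (left or right); origin at the centre of its underside.
- wine: Dark green wine bottle with a cream label and a red capsule, loose, 292 mm high, 72 mm wide, standing in the prize row 122 mm to the other side of the empty place; origin at the centre of its underside.
- cash_tray: Black plastic cash tray, loose, 220 x 300 x 45 mm, to the robot's right; origin at the centre of its underside.
- ticket_roll: Roll of red raffle tickets lying flat, loose, 110 mm wide, 28 mm high, to the right of the row; origin at the centre of its underside.
- soda: Green soda bottle, loose, 226 mm high, 64 mm wide, to the left of the row; origin at the centre of its underside.
Not all that is in view belongs to the job. Leave any purple or turquoise look-alike of the cup_mid alone.

How it is judged:
At the end, for the whole second after the job is handed in: The candlestick stands upright and still in the empty place, within 15 mm along and across the row, its foot within 0.17 rad (10 degrees) of square with the row (x of candlestick in the frame of place between -0.015 and 0.015 m and y of candlestick in the frame of place between -0.015 and 0.015 m and angle between the x axis of candlestick and the x axis of place, either way round below 0.17 rad and angle between candlestick's own z axis and vertical below 0.03 rad and linear speed of candlestick below 0.01 m/s); the robot touches nothing.
It fails at once if the candlestick is tipped (leans more than 0.2 rad) or lifted (more than 10 mm) (angle between candlestick's own z axis and vertical above 0.2 rad or height (world z) of candlestick above 0.01 m).
It fails at once if the brass or the candle is touched (contact force between any of the fingers, the arm and candle_upper above 0.5 N).
It fails at once if the candlestick is squeezed or shoved hard (more than 30 N) (contact force between any of the fingers, the arm and candlestick above 30 N).
It fails at once if another prize or a ticket cup is disturbed (moved more than 10 mm or leaning more than 0.2 rad) (distance of any of mill, wine, cup_mid, place, cup_a, cup_b from where it was at the start of the episode above 0.01 m or angle between any of mill, wine's own z axis and vertical above 0.2 rad).
It fails at once if the cash tray, ticket roll or soda bottle is moved (more than 15 mm) (distance of any of cash_tray, ticket_roll, soda from where it was at the start of the episode above 0.015 m).
It also fails if it takes over 72 s, if anything falls off the work surface, if the arm or the gripper's body presses on something with over 40 N, if the wrist force passes 120 N, or if a joint passes its speed limit or range.

### The arm

A 7-joint arm with a two-finger parallel gripper is mounted at the origin on the work surface. World frame = base frame: x ahead of the robot, y to its left, z up, the work surface at z = 0. Lengths are in m, angles in rad, forces in N, time in s.
With the tool pointing down it reaches from about 0.4 to 0.85 m from the base axis. Payload 4.4 kg.
Tool frame: the origin (TCP) lies where the fingers leave the gripper's body, on its centre line; the fingertips stand 97 mm ahead of it and the grasp point (between the pads) lies 78 mm ahead of it; z points along the fingers, y is the line along which they close (so a half turn about z gives the same grasp; the last joint's range is limited). The gripper opens to 94 mm and grips with 3 to 60 N. Pads are 16 mm wide; open, the fingers measure 119 mm over their backs; the gripper's body (75 mm by 177 mm) begins 78 mm behind the grasp point.
Start: joints at [-1.373, 0.628, 0.038, 1.517, -0.027, 0.996, -0.02], TCP at [0.169, 0.628, 0.303] pointing down, gripper open.
Joint ranges: [-3.06, 3.06], [-0.37, 2.12], [-1.25, 1.32], [0.18, 2.47], [-1.1, 4.24], [0.23, 1.98], [-2.94, 2.94]. Speed limits (rad/s): [2.57, 2.57, 3.14, 3.14, 3.14, 3.14, 3.14].

### API

Orientations are given as [roll, pitch, yaw] about the fixed x, y, z axes, in that order (R = Rz(yaw) Ry(pitch) Rx(roll)).
In Python, from workcell import robot gives the robot as it stands.
- The arm moves only by the tool send_rows, never from a script. Its argument "rows" is a list of rows, each an object with "xyz": the shift along the tool's x, y, z in m, a list of three; "rotation": the turn, a rotation vector about the tool's x, y, z in rad, a list of three; "jaw": the closure, from 0 (fully open) to 1 (shut). A call has 1 to 10 rows; each row is the pose to reach, as a shift and turn from the pose commanded when the call began, along the tool's axes at that moment; what a row does not reach only later rows make up. A row lasts 1/10 s, in which the tool goes at most 50 mm and 8.59 degrees, less where a joint would pass 70% of its speed; a pose out of reach is approached as far as the arm can. A call with a gripper value outside its range is refused whole. The fingers move at their own pace and stop on an object; the grip force is fixed at half the most. Time passes only in rows, so rows that repeat a pose let the fingers close. It gives the time, the measured TCP pose, the force, the opening and the grip force at its end, in the units of the state.
- robot.get_state(): the state, without advancing time (a new reading comes with each control period).
- robot.grab_frame(name): name is "scene" or "top" or "wrist"; returns a dict with "color" (480x640x3 uint8, red, green, blue), "mtx" (3x3 intrinsics, pixels), "position" and "orientation" of the camera in the world. Camera axes: x right, y up, looking along -z (the intrinsics and any distortion apply to the point x, -y, -z); pixel columns grow to the right and rows downward; lengths in m; the calibration is good to about 2 mm. The wrist camera is an equidistant fisheye: a pixel r from the principal point sees the ray r / f radians off the axis. A picture is of the moment at which its call begins. There is no depth.
- robot.finish_job(): hands the job in; it is judged then, once.
Trained networks look in the newest picture that a camera, given by its name, has taken for a name from the list of things; names that differ only in an ending like _2 or _b are one class to them, and where a whole thing is asked for, a point or a joint stands for the part that bears it (a point fixed in the world has none). Each returns a list of dicts, best first, with "p" (0 to 1); they miss things now and then, are a little off and sometimes report something else, mostly with a low value. They report only what shows in the picture. A call takes as long as a camera call. They do not tell look-alikes from the thing itself.
- robot.regions_of(camera, label): "pixels" (480x640 bool, what is visible of it) and "uv" ([column, row] in pixels, amid what is visible of it).
The state is a dict: "time": time; "joint_pos": joint angles; "joint_vel": joint speeds; "tau": joint torques, N m; "tool_pos": TCP position; "tcp_rot": TCP orientation; "wrist_force": force on the tool from outside, world axes, zero at the start; "ft_torque": the same for the moment, N m; "gripper_width": finger opening in m; "grip_force": force on a finger pad.
Only numpy, scipy, OpenCV 4.12 (cv2) and the standard library are available. Lean on these libraries where they do the work, as an engineer would, in place of code of your own. Each camera call takes 0.05 s, during which the arm holds its last target. There are 200 camera calls.

## Working session

There is one attempt and no reset: what is moved stays moved. The work goes in short steps, Python scripts to look and compute and a tool call to move; the robot and the scene stay as the last step left them, time stands still between calls to the robot, and variables do not carry over. Pictures are saved under pics/ and viewed, at most 10 in all, crops included, and the job is handed in when it is done.

Besides the shell and the picture viewer there is one more tool, called after "Call:" as name(argument=value, ...) on one line, values as JSON. send_rows: Moves the arm, as the interface text tells. Its arguments: {"type":"object","properties":{"rows":{"type":"array","items":{"type":"object","properties":{"xyz":{"type":"array","items":{"type":"number"}},"rotation":{"type":"array","items":{"type":"number"}},"jaw":{"type":"number"}}}}},"required":["rows"]}

```bash
mkdir -p pics; ls; python3 - <<'E'
from workcell import robot
import cv2
for c in ["scene","top"]:
    f=robot.grab_frame(c); cv2.imwrite(f"pics/{c}0.png",f["color"][:,:,::-1]); print(c,f["mtx"],f["position"],f["orientation"],[k for k in f])
    for l in ["candlestick","candle_upper","cup_mid","mill","wine","soda","ticket_roll","cash_tray"]:
        print(l,[(round(float(r["p"]),2),[round(float(x)) for x in r["uv"]],int(r["pixels"].sum())) for r in robot.regions_of(c,l)])
print(robot.get_state())
E
```

```text
pics
scene [[517.30098044   0.         319.48491356]
 [  0.         517.30098044 239.47888598]
 [  0.           0.           1.        ]] [1.08416732 0.51652207 1.10348553] [0.65596859 0.01330682 2.41639099] ['color', 'mtx', 'position', 'orientation']
candlestick [(0.6, [416, 301], 2145)]
candle_upper [(0.68, [420, 276], 1412), (0.37, [299, 264], 2113)]
cup_mid [(0.83, [301, 329], 1776), (0.74, [390, 415], 2005), (0.73, [328, 234], 1421)]
mill [(0.61, [370, 337], 1508)]
wine [(0.87, [300, 263], 2104)]
soda [(0.79, [443, 381], 1823)]
ticket_roll [(0.87, [235, 203], 1146)]
cash_tray [(0.74, [264, 134], 5924), (0.41, [444, 383], 1817)]
top [[448.51872281   0.         314.74844668]
 [  0.         448.51872281 241.52753625]
 [  0.           0.           1.        ]] [ 0.44521622 -0.06303805  1.36307516] [ 0.0896473   0.01072619 -1.5467451 ] ['color', 'mtx', 'position', 'orientation']
candlestick [(0.83, [227, 249], 873)]
candle_upper [(0.59, [225, 248], 619)]
cup_mid [(0.96, [179, 169], 946), (0.78, [327, 247], 762), (0.77, [272, 170], 829)]
mill [(0.65, [224, 194], 635), (0.22, [226, 246
[... 180 characters left out ...]
y([-1.37282348,  0.62837112,  0.03850535,  1.5174294 , -0.02698402,
        0.99628074, -0.0200016 ]), 'joint_vel': array([ 2.30602136e-04, -1.34180900e-03,  2.09933802e-03, -2.27621613e-04,
       -1.71384108e-03,  8.98818490e-05,  4.13872783e-04]), 'tau': array([ 3.66746708e-04, -5.49595106e+01,  1.14327941e+00, -1.86936647e+01,
       -5.23029955e-02,  1.58834882e-02,  1.15795723e-05]), 'tool_pos': array([0.16945569, 0.62752804, 0.30268783]), 'tcp_rot': array([ 3.14156329e+00, -2.12524769e-05,  2.87779689e+00]), 'wrist_force': array([ 0.59523793,  0.04611354, -0.0072573 ]), 'ft_torque': array([ 0.01408692, -0.04288585, -0.02085404]), 'grip_force': 0.0, 'gripper_width': 0.0940635852012751}
```

View pics/scene0.png

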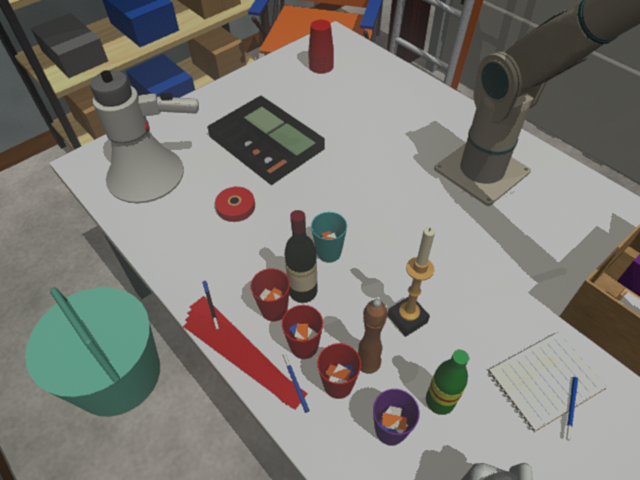

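View pics/top0.png

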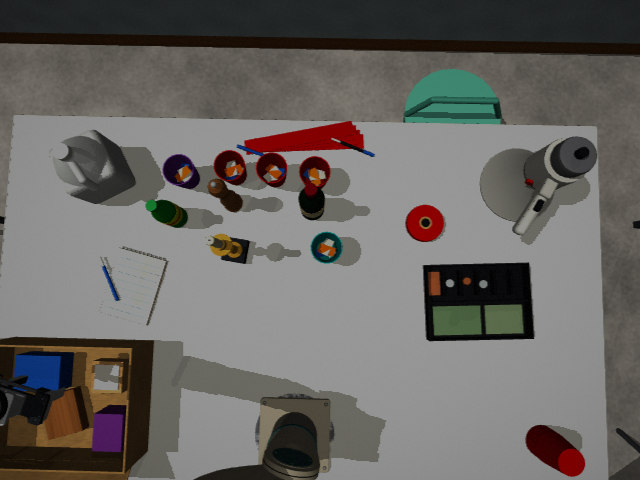

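The candlestick is at about (237,249) in top and (410,315) in scene. The red cups are at (231,167), (272,169) and (315,174) in top. Look-alikes of the middle cup: purple at (181,171), turquoise at (327,247), and the two outer red cups. The middle red cup is (272,169) in top and (302,330) in scene. The place lies between the mill at (235,203) and the wine bottle at (312,205). Next, a close crop of each view.

```bash
cat > h.py <<'E'
import numpy as np, cv2
from scipy.spatial.transform import Rotation as Ro
from scipy.optimize import least_squares
from workcell import robot
def cam(f): return dict(K=f["mtx"],R=Ro.from_euler("xyz",f["orientation"]).as_matrix(),t=np.array(f["position"]))
def proj(c,P):
    q=(np.atleast_2d(P)-c["t"])@c["R"]*[1,-1,-1]
    q=q@c["K"].T; return q[:,:2]/q[:,2:]
def ray(c,uv,z):
    d=c["R"]@(np.linalg.inv(c["K"])@[uv[0],uv[1],1]*[1,-1,-1]); return c["t"]+d*(z-c["t"][2])/d[2]
def circ(x,y,r,z,n=72):
    a=np.linspace(0,2*np.pi,n,endpoint=False); return np.c_[x+r*np.cos(a),y+r*np.sin(a),0*a+z]
E
python3 - <<'E'
from h import *
import pickle
fs={c:robot.grab_frame(c) for c in ["scene","top"]}
pickle.dump(fs,open("fs.pkl","wb"))
for c,(x0,y0,w,h,s) in dict(scene=(250,220,200,180,4),top=(200,145,140,125,5)).items():
    im=cv2.resize(fs[c]["color"][y0:y0+h,x0:x0+w],None,fx=min(s,600/h,800/w),fy=min(s,600/h,800/w),interpolation=cv2.INTER_CUBIC)
    im=np.clip(255*(im/255.)**.6,0,255).astype(np.uint8)[:600,:800]
    print(c,im.shape,min(s,600/h,800/w)); cv2.imwrite(f"pics/{c}1.png",im[:,:,::-1])
# cups: rough rim centres from red cup regions
for c in fs:
    k=cam(fs[c])
    for l in ["cup_mid"]:
        for r in robot.regions_of(c,l):
            ys,xs=np.nonzero(r["pixels"]); print(c,l,r["p"],r["uv"],ray(k,r["uv"],.09).round(3))
    print(ray(k,dict(scene=(400,325),top=(238,250))[c],.036))
E
```

```text
scene (600, 667, 3) 3.3333333333333335
top (600, 672, 3) 4.8
scene cup_mid 0.98 [390.2, 413.7] [0.76  0.339 0.09 ]
scene cup_mid 0.89 [324.4, 238.1] [ 0.565 -0.071  0.09 ]
scene cup_mid 0.88 [303.6, 325.6] [0.761 0.079 0.09 ]
scene cup_mid 0.26 [303.5, 263.1] [ 0.652 -0.049  0.09 ]
[0.57714465 0.20286289 0.036     ]
top cup_mid 0.89 [326.0, 248.4] [ 0.54  -0.079  0.09 ]
top cup_mid 0.74 [270.8, 169.9] [0.764 0.086 0.09 ]
top cup_mid 0.59 [179.8, 171.8] [0.753 0.35  0.09 ]
[0.53360131 0.18145103 0.036     ]
```

View pics/scene1.png

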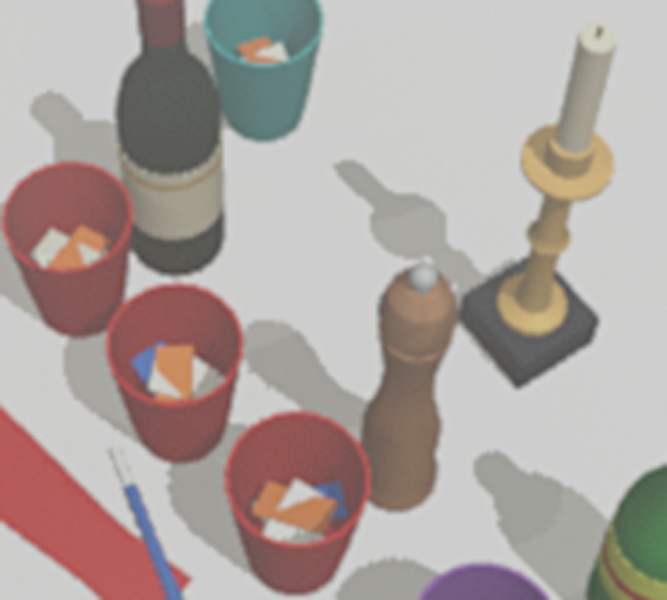

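View pics/top1.png

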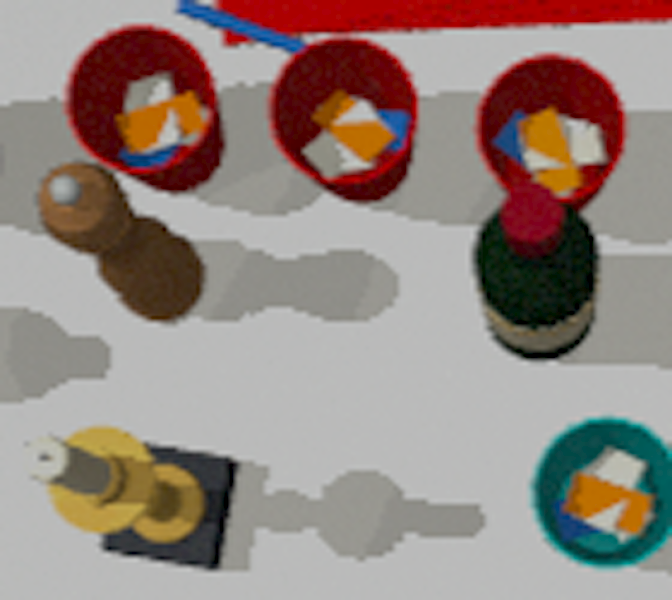

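```bash
cat > fit.py <<'E'
from h import *
import pickle
from scipy.optimize import minimize
S=8
def hull(c,P,shape=(480,640),roi=None):
    x0,y0,w,h=roi
    p=(proj(c,P)-[x0-.5,y0-.5])*S
    m=np.zeros((h*S,w*S),np.float32); cv2.fillConvexPoly(m,cv2.convexHull(p.astype(np.float32)).round().astype(np.int32),1)
    return cv2.resize(m,(w,h),interpolation=cv2.INTER_AREA)
def fit(model,obs,p0,step):
    def cost(p): return sum((w*abs(hull(c,model(p),roi=r)-m)).sum() for c,r,m,w in obs)
    n=len(p0); best=None
    for s in (1,.5,.25):
        sim=np.vstack([p0]+[np.array(p0)+s*np.eye(n)[i]*step[i] for i in range(n)])
        o=minimize(cost,p0,method="Nelder-Mead",options=dict(initial_simplex=sim,xatol=1e-4,fatol=.05)); p0=o.x
    return o.x,o.fun
def cup(p): return np.r_[circ(p[0],p[1],.045,.115),circ(p[0],p[1],.032,0)]
def foot(p):
    a=.035*np.array([[1,1],[1,-1],[-1,-1],[-1,1]]); c,s=np.cos(p[2]),np.sin(p[2])
    q=a@np.array([[c,s],[-s,c]])+p[:2]; return np.vstack([np.c_[q,[z]*4] for z in (0,.036)])
def crop(im,roi): x,y,w,h=roi; return im[y:y+h,x:x+w]
def footobs(f,c,p0,brass=True):
    u=proj(c,foot(p0)).mean(0).astype(int); r=(max(u[0]-26,0),max(u[1]-26,0),52,52)
    im=crop(f["color"],r); hsv=cv2.cvtColor(im,cv2.COLOR_RGB2HSV)
    dark=(im.max(2)<78); col=(hsv[...,1]>70)&(im.max(2)>78)
    k=np.ones((3,3),np.uint8)
    col=cv2.dilate(cv2.morphologyEx(col.astype(np.uint8),cv2.MORPH_OPEN,k),k)>0
    n,l,st,ce=cv2.connectedComponentsWithStats(dark.astype(np.uint8)); 
    b=1+np.argmax(st[1:,4]); return (c,r,(l==b).astype(np.float32),(~col).astype(np.float32))
E
python3 - <<'E'
from fit import *
fs=pickle.load(open("fs.pkl","rb")); C={k:cam(f) for k,f in fs.items()}
for nm,p0 in dict(a=(.77,.21),mid=(.762,.083),b=(.75,-.04)).items():
    for use in (["scene"],["top"],["scene","top"]):
        obs=[]
        for k in use:
            u=proj(C[k],cup(p0)).mean(0).astype(int); r=(u[0]-34,u[1]-34,68,68); im=crop(fs[k]["color"],r).astype(int)
            red=((im[...,0]-im[...,1:].max(2))>30).astype(np.uint8)
            # keep those pixels within reach of the model
            near=cv2.dilate((hull(C[k],cup(p0),roi=r)>.5).astype(np.uint8),np.ones((9,9)))
            red*=near; red=cv2.morphologyEx(red,cv2.MORPH_OPEN,np.ones((2,2)))
            n,l,st,_=cv2.connectedComponentsWithStats(red); red=(l==1+np.argmax(st[1:,4]))
            hp=np.argwhere(red)[:,::-1].astype(np.int32); m=np.zeros(red.shape,np.float32); cv2.fillConvexPoly(m,cv2.convexHull(hp),1)
            w=near.astype(np.float32)
            if nm=="b" and k=="top": w[40:]=0
            obs.append((C[k],r,m,w))
        print(nm,use,*fit(cup,obs,p0,(.01,.01)))
for use in (["scene"],["top"],["scene","top"]):
    p0=(.553,.195,0)
    for _ in range(2):
        obs=[footobs(fs[k],C[k],p0) for k in use]; p,e=fit(foot,obs,p0,(.02,.02,.2)); p0=p
    print("foot",use,p,e)
    if len(use)==2:
        out=[]
        for k in use:
            im=fs[k]["color"].copy(); im=cv2.resize(im,None,fx=4,fy=4,interpolation=cv2.INTER_CUBIC)
            q=(proj(C[k],foot(p))*4+1.5).round().astype(int)
            for i in range(4):
                for a,b in((i,(i+1)%4),(i+4,(i+1)%4+4),(i,i+4)): cv2.line(im,q[a],q[b],(255,0,255),1)
            x,y=q.mean(0).astype(int); out.append(im[y-150:y+150,x-150:x+150])
        cv2.imwrite("pics/foot.png",np.hstack(out)[:,:,::-1])
E
```

```text
a ['scene'] [0.76901368 0.20402978] 85.875
a ['top'] [0.76765378 0.20163663] 45.328125
a ['scene', 'top'] [0.76832051 0.20327382] 148.71875
mid ['scene'] [0.76489574 0.08131385] 119.09375
mid ['top'] [0.7677255  0.08008635] 91.90625
mid ['scene', 'top'] [0.76510501 0.0807749 ] 228.421875
b ['scene'] [ 0.75609492 -0.03698612] 223.25
b ['top'] [ 0.75487467 -0.0439403 ] 26.296875
b ['scene', 'top'] [ 0.75597448 -0.03978502] 325.484375
foot ['scene'] [ 0.53430856  0.19102571 -0.14903024] 84.203125
foot ['top'] [ 0.53512554  0.19344734 -0.15250632] 49.375
foot ['scene', 'top'] [ 0.53492716  0.19267293 -0.14866183] 144.171875
```

View pics/foot.png

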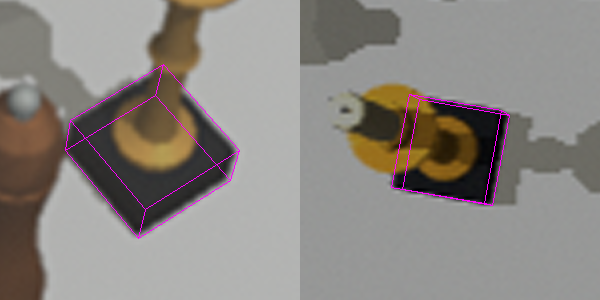

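```bash
python3 - <<'E'
from fit import *
fs=pickle.load(open("fs.pkl","rb")); C={k:cam(f) for k,f in fs.items()}
def mill(p):
    s=proj(C["scene"],circ(*p,.029,0)); t=proj(C["top"],circ(*p,.029,0))
    return [s[:,0].min()/2+s[:,0].max()/2-369.65,s[:,1].max()-372.6,t[:,0].max()-241.9,t[:,1].max()-211.7]
def wine(p):
    s=proj(C["scene"],circ(*p,.036,0)); t=proj(C["top"],circ(*p,.036,0))
    return [s[:,0].min()/2+s[:,0].max()/2-303.05,s[:,1].max()-301.5,t[:,1].max()-219,t[:,0].mean()-312.3]
m=least_squares(mill,(.67,.2)); w=least_squares(wine,(.66,-.04)); print(m.x,m.fun,w.x,w.fun,np.linalg.norm(m.x-w.x),(m.x+w.x)/2)
d=m.x-w.x; print("yaw",np.arctan2(-d[0],d[1]))
E
```

```text
[0.67960511 0.20913295] [-0.25850391  0.79767092  0.50758892  0.97144983] [ 0.66908781 -0.03726089] [-0.33475447  1.07562004  1.11189356  0.57364194] 0.24661819920173347 [0.67434646 0.08593603]
yaw -0.04265901571827687
```

```bash
cat >> h.py <<'E'
def toolR(yaw,th):  # yaw: heading of the push (0 = +x); fingers lean th towards it
    d=np.array([np.cos(yaw),np.sin(yaw),0]); y=np.array([-np.sin(yaw),np.cos(yaw),0])
    z=d*np.sin(th)-np.array([0,0,np.cos(th)]); return np.c_[np.cross(y,z),y,z]
def pose(contact,yaw,th,off=0):  # contact: leading tip corner; off: shift along tool y
    R=toolR(yaw,th); return np.array(contact)-R@[-.008,-off,.097],R
def rel(t,R,s=None):
    s=s or robot.get_state(); R0=Ro.from_euler("xyz",s["tcp_rot"]).as_matrix()
    return (R0.T@(t-s["tool_pos"])).round(4),Ro.from_matrix(R0.T@R).as_rotvec().round(4)
E
python3 - <<'E'
from fit import *
fs=pickle.load(open("fs.pkl","rb")); C={k:cam(f) for k,f in fs.items()}
for r in robot.regions_of("scene","soda")[:1]:
    v,u=np.nonzero(r["pixels"]); b=v.max(); S=robot.get_state()
    def e(p): s=proj(C["scene"],circ(*p,.032,0)); return [s[:,1].max()-b, s[:,0].mean()-u[v>b-12].mean()]
    print("soda",least_squares(e,(.65,.36)).x)
f=robot.grab_frame("wrist"); s=robot.get_state(); R0=Ro.from_euler("xyz",s["tcp_rot"]).as_matrix()
print("wristcam in tool",R0.T@(f["position"]-s["tool_pos"]))
yaw1=-np.pi/2-.149
n=np.array([np.cos(yaw1),np.sin(yaw1)]); c0=np.array([.535,.1925])
for nm,g,z in (("high",.10,.20),("down",.03,.018),("touch",0,.018)):
    p=c0-n*(.035+g); t,R=pose([*p,z],yaw1,np.radians(35)); print(nm,t,R.round(3).tolist(),*rel(t,R))
E
```

```text
soda [0.62569796 0.37566334]
wristcam in tool [ 7.48719515e-02  1.84832766e-05 -8.25953943e-02]
high [0.56427273 0.38750527 0.27486914] [[0.122, 0.989, -0.085], [0.81, -0.148, -0.567], [-0.574, 0.0, -0.819]] [-0.4437 -0.1288  0.0278] [ 0.4436 -0.4978  1.407 ]
down [0.55388128 0.31828087 0.09286914] [[0.122, 0.989, -0.085], [0.81, -0.148, -0.567], [-0.574, 0.0, -0.819]] [-0.4518 -0.1983  0.2098] [ 0.4436 -0.4978  1.407 ]
touch [0.54942781 0.28861327 0.09286914] [[0.122, 0.989, -0.085], [0.81, -0.148, -0.567], [-0.574, 0.0, -0.819]] [-0.4552 -0.2281  0.2098] [ 0.4436 -0.4978  1.407 ]
```

The soda bottle at (0.626, 0.376) blocks a push with the tool behind the foot's left face. Instead I'll come from the robot side, leaning 45°, with the open fingers either side of the foot and no closing. The left pad then pushes the foot to the right. A second stroke pushes it straight ahead.

```bash
cat > plan.py <<'E'
from h import *
def mid(c,yaw,z,dx=0,dy=0,th=45):  # tip centre at foot-frame (dx,dy) of c, tip height z
    R=toolR(yaw,np.radians(th)); d=np.array([np.cos(yaw),np.sin(yaw)]); l=np.array([-d[1],d[0]])
    t=np.r_[np.array(c)+d*dx+l*dy,z]-R@[0,0,.097]; return t,R
def show(n,t,R): print(n,t.round(4),*rel(t,R))
E
python3 - <<'E'
from plan import *
c=(.535,.1925)
show("high",*mid(c,-.149,.23,-.068))
show("low",*mid(c,-.149,.013,-.045))
E
```

```text
high [0.3999 0.2128 0.2986] [-0.3306 -0.3403  0.0041] [-0.045  -0.7846 -0.1089]
low [0.4227 0.2094 0.0816] [-0.3535 -0.3377  0.2211] [-0.045  -0.7846 -0.1089]
```

Call:
send_rows(rows=[{"xyz": [-0.041,-0.043,0],"rotation": [-0.006,-0.098,-0.014],"jaw": 0},{"xyz": [-0.083,-0.085,0],"rotation": [-0.011,-0.196,-0.027],"jaw": 0},{"xyz": [-0.124,-0.128,0],"rotation": [-0.017,-0.294,-0.041],"jaw": 0},{"xyz": [-0.165,-0.17,0],"rotation": [-0.022,-0.392,-0.054],"jaw": 0},{"xyz": [-0.207,-0.213,0],"rotation": [-0.028,-0.49,-0.068],"jaw": 0},{"xyz": [-0.248,-0.255,0],"rotation": [-0.034,-0.588,-0.082],"jaw": 0},{"xyz": [-0.289,-0.298,0],"rotation": [-0.039,-0.687,-0.095],"jaw": 0},{"xyz": [-0.331,-0.34,0.004],"rotation": [-0.045,-0.785,-0.109],"jaw": 0},{"xyz": [-0.331,-0.34,0.004],"rotation": [-0.045,-0.785,-0.109],"jaw": 0},{"xyz": [-0.331,-0.34,0.004],"rotation": [-0.045,-0.785,-0.109],"jaw": 0}])

```text
time: 2.2
tool_pos: [0.3812, 0.2627, 0.3028]
tcp_rot: [3.139, 0.789, 2.991]
wrist_force: [0.7, -0.1, 0.5]
gripper_width: 0.0942
grip_force: 0.0
```

```bash
python3 - <<'E'
from plan import *
s=robot.get_state(); print(s["tool_pos"],s["tcp_rot"],s["joint_pos"].round(2),s["wrist_force"])
c=(.535,.1925)
show("high",*mid(c,-.149,.23,-.068))
show("low",*mid(c,-.149,.013,-.045))
show("in",*mid(c,-.149,.013,.012))
E
```

```text
[0.38115028 0.26267734 0.3028445 ] [3.13866126 0.78885702 2.99095111] [-1.69  0.52  0.88  2.41  1.62  0.29 -1.1 ] [ 0.74527464 -0.12005157  0.49160508]
high [0.3999 0.2128 0.2986] [-0.0153 -0.0466  0.0213] [ 0.0018  0.0035 -0.0012]
low [0.4227 0.2094 0.0816] [ 0.1224 -0.047   0.1906] [ 0.0018  0.0035 -0.0012]
in [0.479  0.2009 0.0816] [ 0.0823 -0.0471  0.231 ] [ 0.0018  0.0035 -0.0012]
```

Call:
send_rows(rows=[{"xyz": [-0.008,-0.024,0.01],"rotation": [0.002,0.003,-0.001],"jaw": 0},{"xyz": [-0.015,-0.047,0.021],"rotation": [0.002,0.003,-0.001],"jaw": 0},{"xyz": [-0.015,-0.047,0.021],"rotation": [0.002,0.003,-0.001],"jaw": 0},{"xyz": [-0.015,-0.047,0.021],"rotation": [0.002,0.003,-0.001],"jaw": 0}])

```text
time: 2.6
tool_pos: [0.4007, 0.2127, 0.3003]
tcp_rot: [3.139, 0.785, 2.985]
wrist_force: [-0.4, -0.7, -0.4]
gripper_width: 0.0941
grip_force: 0.0
```

```bash
python3 - <<'E'
from plan import *
s=robot.get_state(); print(s["tool_pos"],s["tcp_rot"],s["joint_pos"].round(2),s["wrist_force"])
c=(.535,.1925)
show("high",*mid(c,-.149,.23,-.068))
show("low",*mid(c,-.149,.013,-.045))
show("low40",*mid(c,-.149,.013,-.045,0,40))
E
```

```text
[0.40070909 0.21270757 0.30033755] [3.13877311 0.78511274 2.98543597] [-1.12  0.37  0.23  2.47  1.73  0.6  -1.15] [-0.41736052 -0.73046542 -0.36581813]
high [0.3999 0.2128 0.2986] [ 0.0018 -0.0001  0.0007] [-0.0022 -0.0003 -0.0051]
low [0.4227 0.2094 0.0816] [ 0.1389 -0.0004  0.1704] [-0.0022 -0.0003 -0.0051]
low40 [0.4288 0.2084 0.0873] [ 0.1305 -0.0003  0.1708] [-0.002   0.087  -0.0052]
```

Call:
send_rows(rows=[{"xyz": [0.014,0,0.017],"rotation": [0,0,0],"jaw": 0},{"xyz": [0.028,0,0.034],"rotation": [0,0,0],"jaw": 0},{"xyz": [0.042,0,0.051],"rotation": [0,0,0],"jaw": 0},{"xyz": [0.056,0,0.068],"rotation": [0,0,0],"jaw": 0},{"xyz": [0.07,0,0.085],"rotation": [0,0,0],"jaw": 0},{"xyz": [0.07,0,0.085],"rotation": [0,0,0],"jaw": 0}])

```text
time: 3.2
tool_pos: [0.4143, 0.2264, 0.1946]
tcp_rot: [-3.056, 0.78, 3.074]
wrist_force: [-0.4, 0.8, -2.0]
gripper_width: 0.0941
grip_force: 0.0
```

```bash
python3 - <<'E'
from plan import *
s=robot.get_state(); print(s["tool_pos"],s["tcp_rot"],s["joint_pos"].round(2),s["wrist_force"])
c=(.535,.1925)
show("low",*mid(c,-.149,.013,-.045))
show("in",*mid(c,-.149,.013,.012))
E
```

```text
[0.41426869 0.22640149 0.19457456] [-3.05605745  0.7795616   3.07415063] [-0.27  0.93 -1.09  2.46  1.75  1.54 -1.18] [-0.4147851   0.84960122 -1.9994858 ]
low [0.4227 0.2094 0.0816] [ 0.0726 -0.0089  0.0881] [-0.028  -0.0034  0.058 ]
in [0.479  0.2009 0.0816] [ 0.0322 -0.0102  0.1283] [-0.028  -0.0034  0.058 ]
```

Call:
send_rows(rows=[{"xyz": [0.004,-0.005,0.016],"rotation": [-0.014,-0.002,0.029],"jaw": 0},{"xyz": [0.008,-0.01,0.032],"rotation": [-0.028,-0.003,0.058],"jaw": 0},{"xyz": [0.012,-0.01,0.048],"rotation": [-0.028,-0.003,0.058],"jaw": 0},{"xyz": [0.016,-0.01,0.064],"rotation": [-0.028,-0.003,0.058],"jaw": 0},{"xyz": [0.016,-0.01,0.064],"rotation": [-0.028,-0.003,0.058],"jaw": 0},{"xyz": [0.016,-0.01,0.064],"rotation": [-0.028,-0.003,0.058],"jaw": 0}])

```text
time: 3.8
tool_pos: [0.4467, 0.2087, 0.1387]
tcp_rot: [-3.135, 0.784, 2.997]
wrist_force: [-0.1, -0.2, -0.5]
gripper_width: 0.0942
grip_force: 0.0
```

```bash
python3 - <<'E'
from plan import *
s=robot.get_state(); print(s["tool_pos"],s["tcp_rot"],s["joint_pos"].round(2),s["wrist_force"])
R0=Ro.from_euler("xyz",s["tcp_rot"]).as_matrix(); print("tip",s["tool_pos"]+R0@[0,0,.097],R0[:,1])
c=(.535,.1925)
show("in",*mid(c,-.149,.013,.012))
E
```

```text
[0.44667145 0.20868666 0.13874101] [-3.13468408  0.78424724  2.99736921] [-0.11  1.23 -1.25  2.47  1.93  1.82 -1.14] [-0.12637342 -0.22761007 -0.53784473]
tip [0.5143726  0.19817714 0.07007439] [ 0.14854933  0.98889291 -0.00489068]
in [0.479  0.2009 0.0816] [ 0.0169 -0.0026  0.0639] [-0.0035 -0.0011  0.0034]
```

```bash
python3 - <<'E'
from plan import *
a=robot.grab_frame("scene")["color"][0:420,180:640]; b=robot.grab_frame("top")["color"][130:480,100:440]
b=cv2.copyMakeBorder(b,0,70,0,0,cv2.BORDER_CONSTANT); cv2.imwrite("pics/mid.png",np.hstack([a,b])[:,:,::-1])
E
```

```text
(no output)
```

View pics/mid.png

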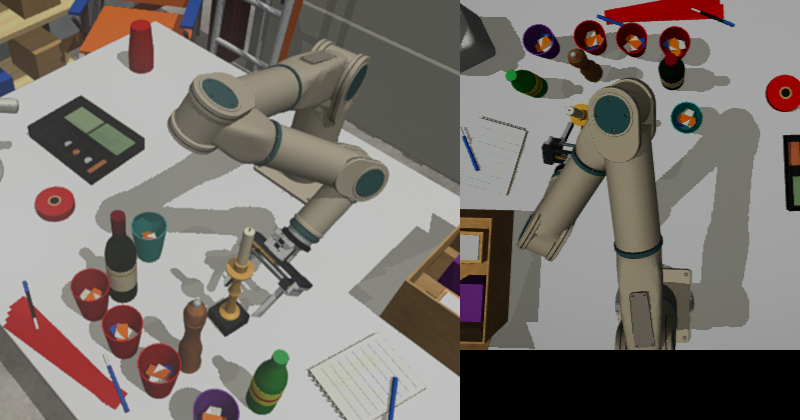

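```bash
cat > kin.py <<'E'
from h import *
D=[([-1.37282348,.62837112,.03850535,1.5174294,-.02698402,.99628074,-.0200016],[.16945569,.62752804,.30268783],[3.14156329,-2.1e-5,2.87779689]),
([-1.69,.52,.88,2.41,1.62,.29,-1.1],[.38115,.26268,.30284],[3.13866,.78886,2.99095]),
([-1.12,.37,.23,2.47,1.73,.6,-1.15],[.40071,.21271,.30034],[3.13877,.78511,2.98544]),
([-.27,.93,-1.09,2.46,1.75,1.54,-1.18],[.41427,.2264,.19457],[-3.05606,.77956,3.07415]),
([-.11,1.23,-1.25,2.47,1.93,1.82,-1.14],[.44667,.20869,.13874],[-3.13468,.78425,2.99737])]
def fk(p,q,full=False):
    h,L1,L2,L3,a1,a2,o1,o7=p[:8]; s=p[8:] if len(p)>8 else [1]*3
    R=lambda a,x: Ro.from_euler(a,x).as_matrix()
    M=R("z",q[0]+o1); t=np.array([0,0,h]); pts=[t]
    M=M@R("y",q[1]); t=t+M@[a1,0,L1]; pts.append(t)
    M=M@R("z",SG[0]*q[2])@R("y",q[3]); t=t+M@[a2,0,L2]; pts.append(t)
    M=M@R("z",SG[1]*q[4])@R("y",q[5]); t=t+M@[0,0,L3]; M=M@R("z",SG[2]*q[6]+o7)
    return (t,M,pts) if full else (t,M)
SG=[1,1,1]
def res(p):
    e=[]
    for q,t,r in D:
        T,M=fk(p,q); e+=list((T-t)*5)+list(Ro.from_matrix(M.T@Ro.from_euler("xyz",r).as_matrix()).as_rotvec())
    return np.array(e)
E
python3 - <<'E'
import kin,itertools; from kin import *
best=None
for sg in itertools.product([1,-1],repeat=3):
  kin.SG[:]=sg
  for o7 in (0,1.57,3.14,-1.57):
    o=least_squares(res,[.35,.45,.42,.25,0,0,2.68,o7],loss="soft_l1",f_scale=.05)
    if best is None or o.cost<best[0]: best=(o.cost,sg,o.x)
print(best); kin.SG[:]=best[1]; print(res(best[2]).reshape(-1,6).round(3))
E
```

```text
(np.float64(0.440496855097545), (1, 1, 1), array([-0.24609892,  0.46249084,  0.39136083, -0.65889031,  0.03679282,
       -0.02054113,  2.74676321,  1.52849712]))
[[-0.294  0.02   1.336 -0.     0.     0.175]
 [ 0.1   -0.172 -0.141  0.036 -1.571 -0.08 ]
 [-0.132  0.046 -0.129  0.031 -1.565 -0.05 ]
 [ 0.022  0.024 -0.003  0.035 -1.573 -0.118]
 [-0.258 -0.055  0.137  0.035 -1.564 -0.081]]
```

```bash
sed -i 's/^SG=.*/SG=[1]*7/; s/q\[0\]+o1/SG[3]*q[0]+o1/; s/R("y",q\[3\])/R("y",SG[4]*q[3])/; s/R("y",q\[5\])/R("y",SG[5]*q[5])/' kin.py
sed -i 's/R("y",SG\[5\]\*q\[5\]); t/R("y",SG[5]*q[5]+SG[6]); t/' kin.py
python3 - <<'E'
import kin,itertools; from kin import *
best=None
for sg in itertools.product([1,-1],[1,-1],[1,-1],[1,-1],[1,-1],[1,-1],[0,np.pi]):
  kin.SG[:]=sg
  for o7 in (0,1.57,3.14,-1.57):
   for o1 in ((2.68,-.45) if sg[3]==1 else (-.065,3.07)):
    o=least_squares(res,[.35,.45,.42,.25,0,0,o1,o7],max_nfev=15)
    if best is None or o.cost<best[0]: best=(o.cost,sg,o.x)
kin.SG[:]=best[1]; o=least_squares(res,best[2]); print(o.cost,best[1],o.x.round(4).tolist()); print(res(o.x).reshape(-1,6).round(3))
E
```

```text
0.007003277725705749 (-1, -1, -1, -1, 1, 1, 0) [0.3524, 0.5401, 0.3771, 0.2857, 0.0124, -0.0106, -0.0432, 1.5366]
[[-0.002 -0.002 -0.012  0.     0.    -0.009]
 [-0.023  0.009 -0.048 -0.026 -0.004  0.005]
 [-0.01   0.018 -0.032 -0.04  -0.004 -0.003]
 [ 0.028  0.009  0.036 -0.032  0.002  0.001]
 [ 0.009  0.006  0.055 -0.025 -0.003  0.007]]
```

```bash
cat >> kin.py <<'E'
SG[:]=[-1,-1,-1,-1,1,1,0]
P=[0.3524,0.5401,0.3771,0.2857,0.0124,-0.0106,-0.0432,1.5366]
LO=np.array([-3.06,-.37,-1.25,.18,-1.1,.23,-2.94]);HI=np.array([3.06,2.12,1.32,2.47,4.24,1.98,2.94])
def ik(t,R,n=60,seed=0):
    g=np.random.default_rng(seed); out=[]
    for _ in range(n):
        q0=g.uniform(LO+.05,HI-.05)
        f=lambda q:(lambda T,M:np.r_[(T-t)*5,Ro.from_matrix(M.T@R).as_rotvec()])(*fk(P,q))
        o=least_squares(f,q0,bounds=(LO+.03,HI-.03))
        if o.cost<1e-5: out.append(o.x)
    return out
E
python3 - <<'E'
from kin import *; from plan import mid
q=D[-1][0]; print("now",[p.round(2).tolist() for p in fk(P,q,True)[2]])
c=(.535,.1925)
for th in (25,30,35,40,45):
  for nm,cc,yw,dx in (("straddle",c,-.149,.012),("push",(.53,.0916),-.045,-.045)):
    s=ik(*mid(cc,yw,.013,dx,0,th)); print(th,nm,len(s))
    for x in sorted(s,key=lambda x:-fk(P,x,True)[2][1][2])[:2]: print("   ",x.round(2).tolist(),fk(P,x,True)[2][1].round(2).tolist())
E
```

```text
now [[0.0, 0.0, 0.35], [0.51, 0.03, 0.52], [0.25, 0.25, 0.35]]
25 straddle 39
    [-0.54, 0.77, -0.02, 2.25, 2.25, 0.35, -1.35] [0.34, 0.18, 0.73]
    [-0.57, 0.77, 0.03, 2.25, 2.3, 0.33, -1.41] [0.33, 0.19, 0.73]
25 push 0
30 straddle 40
    [-0.58, 0.8, -0.01, 2.31, 2.39, 0.5, -1.54] [0.34, 0.2, 0.72]
    [-0.56, 0.8, -0.06, 2.31, 2.35, 0.52, -1.5] [0.34, 0.19, 0.72]
30 push 0
35 straddle 40
    [-0.65, 0.84, 0.01, 2.36, 2.46, 0.65, -1.68] [0.34, 0.23, 0.7]
    [-0.67, 0.84, 0.04, 2.36, 2.49, 0.64, -1.71] [0.33, 0.24, 0.7]
35 push 0
40 straddle 42
    [-0.71, 0.9, 0.04, 2.41, 2.49, 0.8, -1.8] [0.34, 0.27, 0.68]
    [-0.75, 0.9, 0.1, 2.41, 2.53, 0.77, -1.85] [0.33, 0.28, 0.68]
40 push 0
45 straddle 46
    [-0.86, 0.97, 0.18, 2.44, 2.55, 0.89, -1.98] [0.31, 0.33, 0.65]
    [-0.42, 1.02, -0.46, 2.44, 2.27, 1.25, -1.53] [0.43, 0.17, 0.62]
45 push 0
```

```bash
python3 - <<'E'
from kin import *; from plan import mid
for th in (0,10,20,30,40):
  for x in (.53,.55,.57,.59,.62):
    s=ik(*mid((x,.0916),-.045,.013,-.043,0,th),n=15)
    if s: b=max(s,key=lambda x:fk(P,x,True)[2][1][2]); print(th,x,len(s),b.round(2).tolist(),fk(P,b,True)[2][1].round(2).tolist())
  for yw in (-.5,-.3,.3,.5): print("  yaw",yw,len(ik(*mid((.535,.0916),-.045+yw,.013,-.043,0,th),n=12)),end="")
  print()
E
```

```text
Still running in the background as job /tmp/bash_jobs.1000/da31bba33b61 (pid 830). You'll get a notice when it ends.
```

```bash
cat /tmp/bash_jobs.1000/da31bba33b61/stdout; kill -- -$(cat /tmp/bash_jobs.1000/da31bba33b61/pid)
sed -i 's/bounds=(LO+.03,HI-.03))/bounds=(LO+.03,HI-.03),max_nfev=40)/; s/cost<1e-5/cost<1e-4/' kin.py; export OMP_NUM_THREADS=1; timeout 60 python3 -u - <<'E'
from kin import *; from plan import mid
for th in (10,20,30,40):
  for x in (.54,.56,.58,.61):
    s=ik(*mid((x,.0916),-.045,.013,-.043,0,th),n=8)
    if s: b=max(s,key=lambda x:fk(P,x,True)[2][1][2]); print(th,x,len(s),b.round(2).tolist(),fk(P,b,True)[2][1].round(2).tolist())
    else: print(th,x,0)
E
```

```text
10 0.54 2 [-0.05, 0.72, -0.32, 2.24, 1.47, 0.26, -0.18] [0.37, 0.0, 0.75]
10 0.56 3 [-0.04, 0.73, -0.32, 2.19, 1.32, 0.27, -0.01] [0.37, -0.0, 0.75]
10 0.58 3 [-0.05, 0.74, -0.29, 2.14, 1.15, 0.26, 0.17] [0.37, 0.0, 0.74]
10 0.61 2 [-0.05, 0.76, -0.27, 2.06, 0.95, 0.28, 0.39] [0.38, 0.0, 0.74]
20 0.54 0
20 0.56 1 [-0.22, 0.73, -0.11, 2.36, 2.58, 0.33, -1.33] [0.36, 0.06, 0.75]
20 0.58 1 [-0.05, 0.76, -0.34, 2.31, 2.2, 0.4, -0.91] [0.38, 0.0, 0.74]
20 0.61 2 [-0.11, 0.75, -0.24, 2.23, 2.17, 0.3, -0.87] [0.38, 0.02, 0.74]
30 0.54 0
30 0.56 0
30 0.58 0
30 0.61 2 [-0.32, 0.8, 0.01, 2.39, 2.87, 0.56, -1.64] [0.38, 0.11, 0.72]
40 0.54 0
40 0.56 0
40 0.58 0
40 0.61 0
```

Call:
send_rows(rows=[{"xyz": [-0.016,0,-0.026],"rotation": [0,0,0],"jaw": 0},{"xyz": [-0.032,0,-0.052],"rotation": [0,0,0],"jaw": 0},{"xyz": [-0.052,0,-0.074],"rotation": [0,0,0],"jaw": 0},{"xyz": [-0.074,0,-0.096],"rotation": [0,0.1,0],"jaw": 0},{"xyz": [-0.096,0,-0.12],"rotation": [0,0.2,0],"jaw": 0},{"xyz": [-0.12,0.01,-0.14],"rotation": [0,0.3,0],"jaw": 0},{"xyz": [-0.14,0.03,-0.16],"rotation": [0,0.4,0],"jaw": 0},{"xyz": [-0.14,0.06,-0.16],"rotation": [0,0.5,0],"jaw": 0},{"xyz": [-0.14,0.09,-0.16],"rotation": [0,0.5,0],"jaw": 0},{"xyz": [-0.14,0.09,-0.16],"rotation": [0,0.5,0],"jaw": 0}])

```text
time: 4.9
tool_pos: [0.4459, 0.3052, 0.3531]
tcp_rot: [3.14, 0.288, 2.996]
wrist_force: [-0.4, 0.1, 0.1]
gripper_width: 0.0944
grip_force: 0.0
```

```bash
cat > st.py <<'E'
from plan import *
def st():
    s=robot.get_state(); R0=Ro.from_euler("xyz",s["tcp_rot"]).as_matrix()
    print(s["time"],s["tool_pos"].round(4),"q",s["joint_pos"].round(2).tolist(),"F",s["wrist_force"].round(1)); print("tip",(s["tool_pos"]+R0@[0,0,.097]).round(4),"lean",np.degrees(np.arccos(-R0[2,2])).round(1),"yaw",np.arctan2(-R0[0,1],R0[1,1]).round(3))
E
timeout 60 python3 - <<'E'
from st import *; st()
show("A",*mid((.535,.1925),-.149,.20,-.02,0,45))
show("B",*mid((.535,.1925),-.149,.10,.0,0,45))
E
```

```text
4.9 [0.4459 0.3052 0.3531] q [-0.0, 0.57, -1.17, 1.89, 0.92, 1.1, -0.14] F [-0.4  0.1  0.1]
tip [0.4732 0.3013 0.2601] lean 16.5 yaw -0.145
A [0.4474 0.2057 0.2686] [ 0.0087 -0.0984  0.0854] [ 0.003  -0.4977  0.0025]
B [0.4672 0.2027 0.1686] [ 0.0179 -0.0986  0.187 ] [ 0.003  -0.4977  0.0025]
```

```bash
export OMP_NUM_THREADS=1; timeout 100 python3 -u - <<'E'
from kin import *; from plan import mid
q0=np.array([0,.57,-1.17,1.89,.92,1.1,-.14])
def follow(q,t,R,w=.02):
    f=lambda x:(lambda T,M:np.r_[(T-t)*5,Ro.from_matrix(M.T@R).as_rotvec(),w*(x-q)])(*fk(P,x))
    o=least_squares(f,q,bounds=(LO,HI),max_nfev=30); r=f(o.x)[:6]; return o.x,np.abs(r).max()
for name,path in dict(straddle=[((.535,.1925),-.149,.20,-.02,45),((.535,.1925),-.149,.10,0,45),((.535,.1925),-.149,.013,.012,45),((.545,.14),-.1,.013,.012,45),((.555,.09),-.045,.013,.012,45)],
  push=[((.50,.10),-.045,.25,-.043,17),((.54,.091),-.045,.15,-.043,17),((.54,.091),-.045,.013,-.043,17),((.58,.09),-.045,.013,-.043,17),((.63,.088),-.045,.013,-.043,17),((.675,.085),-.045,.013,-.043,17)]).items():
    q=np.clip(q0,LO+1e-3,HI-1e-3)
    for c,yw,z,dx,th in path:
        for k in range(3): q,e=follow(q,*mid(c,yw,z,dx,0,th)); q=np.clip(q,LO+1e-3,HI-1e-3)
        print(name,c,z,"err",round(e,3),q.round(2).tolist(),[p.round(2).tolist() for p in fk(P,q,True)[2][1:]])
E
```

```text
straddle (0.535, 0.1925) 0.2 err 0.0 [-0.07, 0.73, -1.18, 2.45, 1.75, 1.35, -1.04] [[0.37, 0.01, 0.75], [0.25, 0.24, 0.47]]
straddle (0.535, 0.1925) 0.1 err 0.0 [-0.13, 1.0, -1.02, 2.47, 1.99, 1.5, -1.19] [[0.46, 0.04, 0.63], [0.27, 0.23, 0.37]]
straddle (0.535, 0.1925) 0.013 err 0.0 [-0.16, 1.21, -0.89, 2.43, 2.18, 1.59, -1.26] [[0.51, 0.06, 0.53], [0.28, 0.23, 0.28]]
straddle (0.545, 0.14) 0.013 err 0.028 [0.15, 1.48, -1.25, 2.47, 2.27, 1.89, -0.85] [[0.53, -0.1, 0.39], [0.3, 0.18, 0.29]]
straddle (0.555, 0.09) 0.013 err 0.075 [0.33, 1.45, -1.25, 2.47, 2.31, 1.74, -0.67] [[0.5, -0.2, 0.4], [0.33, 0.12, 0.29]]
push (0.5, 0.1) 0.25 err 0.0 [0.59, 0.35, -1.25, 2.22, 0.82, 0.72, 0.33] [[0.16, -0.12, 0.85], [0.35, 0.11, 0.62]]
push (0.54, 0.091) 0.15 err 0.0 [0.39, 0.58, -1.02, 2.27, 1.26, 0.65, -0.03] [[0.28, -0.13, 0.8], [0.39, 0.1, 0.52]]
push (0.54, 0.091) 0.013 err 0.0 [0.32, 0.96, -0.98, 2.35, 1.83, 0.86, -0.52] [[0.42, -0.16, 0.65], [0.39, 0.1, 0.38]]
push (0.58, 0.09) 0.013 err 0.0 [0.33, 0.96, -0.96, 2.25, 1.76, 0.82, -0.39] [[0.42, -0.16, 0.65], [0.43, 0.1, 0.38]]
push (0.63, 0.088) 0.013 err 0.0 [0.34, 0.98, -0.94, 2.12, 1.67, 0.79, -0.22] [[0.42, -0.17, 0.64], [0.48, 0.09, 0.38]]
push (0.675, 0.085) 0.013 err 0.0 [0.34, 1.0, -0.94, 2.0, 1.59, 0.79, -0.07] [[0.43, -0.17, 0.63], [0.52, 0.09, 0.38]]
```

```bash
cat >> plan.py <<'E'
def show2(n,c,yaw,z,dx,off,th=15):  # tip leading corner dx ahead of... contact at centre+dx along heading
    t,R=mid(c,yaw,z,dx-.008*np.cos(np.radians(th)),off,th); show(n,t,R); return t,R
E
export OMP_NUM_THREADS=1; timeout 60 python3 - <<'E'
from plan import *; from kin import fk,P,LO,HI
y1=-np.pi/2-.149; c=(.535,.1925)
s=robot.get_state(); R0=Ro.from_euler("xyz",s["tcp_rot"]).as_matrix(); 
T=[]
# heading y1: its left is foot +x
T+=[show2("hover",c,y1,.26,-.10,-.01),show2("above",c,y1,.20,-.05,-.01),show2("low",c,y1,.014,-.05,-.01),show2("end",(.535,.0916),-np.pi/2-.045,.014,-.035,-.01)]
for t,R in T: print(R.round(2).tolist())
q=np.clip(s["joint_pos"],LO+1e-3,HI-1e-3)
for t,R in T:
    f=lambda x:(lambda Tt,M:np.r_[(Tt-t)*5,Ro.from_matrix(M.T@R).as_rotvec(),.02*(x-q)])(*fk(P,x))
    for _ in range(2): q=np.clip(least_squares(f,q,bounds=(LO,HI),max_nfev=40).x,LO+1e-3,HI-1e-3)
    print(np.abs(f(q)[:6]).max().round(3),q.round(2).tolist(),fk(P,q,True)[2][1].round(2))
E
```

```text
hover [0.5448 0.3253 0.3537] [-0.0912  0.0342  0.0264] [0.4281 0.0193 1.5152]
above [0.5374 0.2759 0.2937] [-0.074  -0.0158  0.0838] [0.4281 0.0193 1.5152]
low [0.5374 0.2759 0.1077] [-0.0212 -0.0161  0.2622] [0.4281 0.0193 1.5152]
end [0.5281 0.1598 0.1077] [-0.0285 -0.1323  0.2642] [0.4    0.0201 1.4151]
[[0.14, 0.99, -0.04], [0.96, -0.15, -0.26], [-0.26, 0.0, -0.97]]
[[0.14, 0.99, -0.04], [0.96, -0.15, -0.26], [-0.26, 0.0, -0.97]]
[[0.14, 0.99, -0.04], [0.96, -0.15, -0.26], [-0.26, 0.0, -0.97]]
[[0.04, 1.0, -0.01], [0.96, -0.04, -0.26], [-0.26, 0.0, -0.97]]
0.0 [-0.29, 0.75, -0.75, 1.34, 0.61, 1.49, -1.23] [0.36 0.09 0.74]
0.0 [-0.21, 0.75, -0.75, 1.53, 0.65, 1.33, -1.26] [0.37 0.06 0.74]
0.0 [-0.26, 0.98, -0.63, 1.64, 0.83, 1.04, -1.43] [0.44 0.1  0.64]
0.0 [-0.08, 0.9, -0.62, 1.86, 0.95, 0.91, -1.33] [0.43 0.02 0.68]
```

Call:
send_rows(rows=[{"xyz": [-0.009,0.003,0.003],"rotation": [0.039,0.002,0.138],"jaw": 0.73},{"xyz": [-0.018,0.007,0.005],"rotation": [0.078,0.004,0.275],"jaw": 0.73},{"xyz": [-0.027,0.01,0.008],"rotation": [0.117,0.005,0.413],"jaw": 0.73},{"xyz": [-0.036,0.014,0.01],"rotation": [0.156,0.007,0.551],"jaw": 0.73},{"xyz": [-0.045,0.017,0.013],"rotation": [0.195,0.009,0.689],"jaw": 0.73},{"xyz": [-0.055,0.02,0.016],"rotation": [0.234,0.011,0.826],"jaw": 0.73},{"xyz": [-0.064,0.024,0.018],"rotation": [0.272,0.012,0.964],"jaw": 0.73},{"xyz": [-0.073,0.027,0.021],"rotation": [0.311,0.014,1.102],"jaw": 0.73},{"xyz": [-0.082,0.031,0.024],"rotation": [0.35,0.016,1.24],"jaw": 0.73},{"xyz": [-0.091,0.034,0.026],"rotation": [0.389,0.018,1.377],"jaw": 0.73}])

```text
time: 5.9
tool_pos: [0.544, 0.3206, 0.3517]
tcp_rot: [-3.14, 0.27, 1.559]
wrist_force: [0.2, -0.4, -0.1]
gripper_width: 0.0254
grip_force: 0.0
```

```bash
timeout 60 python3 - <<'E'
from st import *; st(); y1=-np.pi/2-.149; c=(.535,.1925)
show2("above",c,y1,.20,-.05,-.01);show2("low",c,y1,.014,-.05,-.01)
E
```

```text
5.9 [0.544  0.3206 0.3517] q [-0.27, 0.72, -0.75, 1.38, 0.63, 1.47, -1.11] F [ 0.2 -0.4 -0.1]
tip [0.5435 0.2948 0.2582] lean 15.5 yaw -1.583
above [0.5374 0.2759 0.2937] [-0.0277 -0.006   0.0679] [0.0348 0.008  0.1325]
low [0.5374 0.2759 0.1077] [ 0.0219 -0.0057  0.2472] [0.0348 0.008  0.1325]
```

Call:
send_rows(rows=[{"xyz": [-0.014,-0.003,0.034],"rotation": [0.018,0.004,0.066],"jaw": 0.73},{"xyz": [-0.028,-0.006,0.068],"rotation": [0.035,0.008,0.132],"jaw": 0.73},{"xyz": [-0.028,-0.006,0.068],"rotation": [0.035,0.008,0.132],"jaw": 0.73},{"xyz": [-0.02,-0.006,0.097],"rotation": [0.035,0.008,0.132],"jaw": 0.73},{"xyz": [-0.012,-0.006,0.126],"rotation": [0.035,0.008,0.132],"jaw": 0.73},{"xyz": [-0.004,-0.006,0.155],"rotation": [0.035,0.008,0.132],"jaw": 0.73},{"xyz": [0.004,-0.006,0.184],"rotation": [0.035,0.008,0.132],"jaw": 0.73},{"xyz": [0.012,-0.006,0.212],"rotation": [0.035,0.008,0.132],"jaw": 0.73},{"xyz": [0.012,-0.006,0.212],"rotation": [0.035,0.008,0.132],"jaw": 0.73}])

```text
time: 6.8
tool_pos: [0.5363, 0.2755, 0.1416]
tcp_rot: [-3.137, 0.264, 1.43]
wrist_force: [0.6, -0.0, -0.3]
gripper_width: 0.0254
grip_force: 0.0
```

```bash
timeout 60 python3 - <<'E'
from st import *; st(); y1=-np.pi/2-.149; c=(.535,.1925)
show2("low",c,y1,.014,-.05,-.01);show2("touch",c,y1,.014,-.035,-.01)
a=robot.grab_frame("scene")["color"][180:440,230:530]; cv2.imwrite("pics/m2.png",cv2.resize(a,None,fx=2,fy=2)[:,:,::-1])
E
```

```text
6.8 [0.5363 0.2755 0.1416] q [-0.25, 0.92, -0.64, 1.64, 0.76, 1.09, -1.36] F [ 0.6 -0.  -0.3]
tip [0.5323 0.2504 0.0479] lean 15.2 yaw -1.713
low [0.5374 0.2759 0.1077] [0.0094 0.0012 0.0325] [-0.0028  0.0026  0.0079]
touch [0.5352 0.2611 0.1077] [-0.0051  0.0011  0.0365] [-0.0028  0.0026  0.0079]
```

View pics/m2.png

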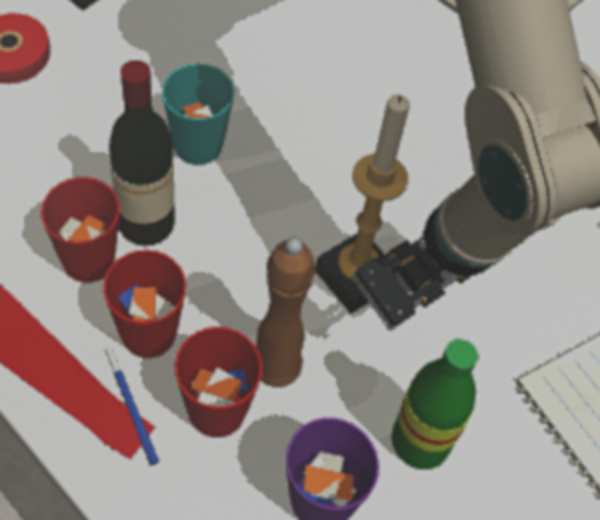

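Call:
send_rows(rows=[{"xyz": [0.005,0.001,0.016],"rotation": [-0.003,0.003,0.008],"jaw": 0.73},{"xyz": [0.009,0.001,0.0325],"rotation": [-0.003,0.003,0.008],"jaw": 0.73},{"xyz": [0.009,0.001,0.0325],"rotation": [-0.003,0.003,0.008],"jaw": 0.73},{"xyz": [0.0055,0.001,0.0335],"rotation": [-0.003,0.003,0.008],"jaw": 0.73},{"xyz": [0.002,0.001,0.0345],"rotation": [-0.003,0.003,0.008],"jaw": 0.73},{"xyz": [-0.001,0.001,0.0355],"rotation": [-0.003,0.003,0.008],"jaw": 0.73}])

```text
time: 7.45
tool_pos: [0.5379, 0.2652, 0.11]
tcp_rot: [3.137, 0.258, 1.417]
wrist_force: [-0.4, 0.0, 0.3]
gripper_width: 0.0252
grip_force: 0.0
```

```bash
timeout 60 python3 - <<'E'
from st import *; st(); c=np.array((.535,.1925)); e=np.array((.538,.0916))
for k in (.0,.25,.5,.75,1): show2(k,c+(e-c)*k,-np.pi/2-.149+.104*k,.014,-.035,-.01)
E
```

```text
7.45 [0.5379 0.2652 0.11  ] q [-0.25, 0.95, -0.61, 1.67, 0.8, 1.02, -1.4] F [-0.4  0.   0.3]
tip [0.5346 0.2406 0.0162] lean 14.8 yaw -1.723
0.0 [0.5352 0.2611 0.1077] [-0.0037 -0.0021  0.0033] [ 0.0037 -0.0039 -0.0043]
0.25 [0.5341 0.2358 0.1077] [-0.028   0.0007  0.0098] [-0.003  -0.0038 -0.0295]
0.5 [0.5331 0.2105 0.1077] [-0.0523  0.0035  0.0162] [-0.0097 -0.0038 -0.0546]
0.75 [0.5321 0.1852 0.1077] [-0.0767  0.0064  0.0226] [-0.0163 -0.0037 -0.0797]
1 [0.5311 0.1598 0.1077] [-0.1011  0.0092  0.0291] [-0.023  -0.0036 -0.1048]
```

Call:
send_rows(rows=[{"xyz": [-0.0025,-0.001,0.002],"rotation": [0,-0.003,-0.002],"jaw": 0.73},{"xyz": [-0.005,-0.0015,0.0035],"rotation": [0,-0.003,-0.006],"jaw": 0.73},{"xyz": [-0.0075,-0.0015,0.0043],"rotation": [0,-0.003,-0.009],"jaw": 0.73},{"xyz": [-0.01,-0.001,0.005],"rotation": [0,-0.003,-0.012],"jaw": 0.73},{"xyz": [-0.014,-0.001,0.006],"rotation": [-0.001,-0.004,-0.016],"jaw": 0.73},{"xyz": [-0.018,0,0.007],"rotation": [-0.002,-0.004,-0.02],"jaw": 0.73},{"xyz": [-0.022,0,0.008],"rotation": [-0.003,-0.004,-0.024],"jaw": 0.73},{"xyz": [-0.026,0,0.009],"rotation": [-0.003,-0.004,-0.028],"jaw": 0.73},{"xyz": [-0.03,0.001,0.0102],"rotation": [-0.004,-0.004,-0.032],"jaw": 0.73},{"xyz": [-0.034,0.0015,0.0113],"rotation": [-0.005,-0.004,-0.036],"jaw": 0.73}])

```text
time: 8.45
tool_pos: [0.5337, 0.2332, 0.1079]
tcp_rot: [3.142, 0.255, 1.457]
wrist_force: [0.3, 5.4, 2.9]
gripper_width: 0.0256
grip_force: 3.0
```

```bash
cat > meas.py <<'E'
from fit import *
def meas(p0,cams=("scene","top")):
    fs={k:robot.grab_frame(k) for k in cams}
    for k in cams:
        p=np.array(p0)
        for _ in range(2):
            o=footobs(fs[k],cam(fs[k]),p); p,e=fit(foot,[o],p,(.01,.01,.1))
        print(k,p.round(4),round(e,1),o[2].sum())
    return fs
E
OMP_NUM_THREADS=2 timeout 100 python3 - <<'E'
from st import *; st(); c=np.array((.535,.1925)); e=np.array((.538,.0916))
for k in (.3,.65,1): show2(k,c+(e-c)*k,-np.pi/2-.149+.104*k,.014,-.035,-.01)
from meas import *; meas((.536,.160,-.12))
E
```

```text
8.45 [0.5337 0.2332 0.1079] q [-0.2, 0.93, -0.61, 1.73, 0.83, 0.98, -1.37] F [0.3 5.4 2.9]
tip [0.5309 0.2088 0.0141] lean 14.6 yaw -1.685
0.3 [0.5339 0.2308 0.1077] [-0.0023  0.0005  0.0008] [ 0.0011 -0.0063  0.0038]
0.65 [0.5325 0.1953 0.1077] [-0.0365  0.0031  0.0098] [-0.0083 -0.0063 -0.0314]
1 [0.5311 0.1598 0.1077] [-0.0708  0.0057  0.0187] [-0.0176 -0.0063 -0.0666]
scene [ 0.5265  0.1968 -0.089 ] 474.8 1424.0
top [ 0.6036  0.2657 -0.1373] 425.9 806.0
```

Call:
send_rows(rows=[{"xyz": [-0.0045,0.0005,0.001],"rotation": [-0.001,-0.001,-0.003],"jaw": 0.73},{"xyz": [-0.009,0.001,0.0023],"rotation": [-0.002,-0.003,-0.007],"jaw": 0.73},{"xyz": [-0.0135,0.0013,0.0035],"rotation": [-0.003,-0.005,-0.011],"jaw": 0.73},{"xyz": [-0.018,0.0016,0.0048],"rotation": [-0.004,-0.006,-0.015],"jaw": 0.73},{"xyz": [-0.0225,0.002,0.006],"rotation": [-0.005,-0.006,-0.019],"jaw": 0.73},{"xyz": [-0.027,0.0023,0.0072],"rotation": [-0.006,-0.006,-0.023],"jaw": 0.73},{"xyz": [-0.0315,0.0027,0.0085],"rotation": [-0.007,-0.006,-0.027],"jaw": 0.73},{"xyz": [-0.036,0.003,0.0096],"rotation": [-0.008,-0.006,-0.031],"jaw": 0.73},{"xyz": [-0.0405,0.0034,0.0108],"rotation": [-0.009,-0.006,-0.036],"jaw": 0.73},{"xyz": [-0.045,0.0038,0.012],"rotation": [-0.01,-0.006,-0.041],"jaw": 0.73}])

```text
time: 9.55
tool_pos: [0.5321, 0.1856, 0.1076]
tcp_rot: [-3.141, 0.264, 1.499]
wrist_force: [-0.9, 6.5, 1.5]
gripper_width: 0.0254
grip_force: 2.8
```

```bash
timeout 60 python3 - <<'E'
from st import *; st(); c=np.array((.535,.1925)); e=np.array((.538,.0916))
for k in (.75,1): show2(k,c+(e-c)*k,-np.pi/2-.149+.104*k,.014,-.035,-.01)
E
```

```text
9.55 [0.5321 0.1856 0.1076] q [-0.13, 0.91, -0.6, 1.8, 0.88, 0.94, -1.32] F [-0.9  6.5  1.5]
tip [0.5302 0.1604 0.014 ] lean 15.1 yaw -1.643
0.75 [0.5321 0.1852 0.1077] [-0.0004 -0.      0.    ] [-0.0012  0.0018 -0.0006]
1 [0.5311 0.1598 0.1077] [-0.0249  0.0008  0.0067] [-0.0079  0.0018 -0.0257]
```

Call:
send_rows(rows=[{"xyz": [-0.0045,0.0002,0.0012],"rotation": [-0.001,0,-0.005],"jaw": 0.73},{"xyz": [-0.009,0.0003,0.0024],"rotation": [-0.003,0.001,-0.01],"jaw": 0.73},{"xyz": [-0.0135,0.0005,0.0036],"rotation": [-0.004,0.001,-0.015],"jaw": 0.73},{"xyz": [-0.018,0.0006,0.0048],"rotation": [-0.005,0.002,-0.02],"jaw": 0.73},{"xyz": [-0.022,0.0007,0.0059],"rotation": [-0.007,0.002,-0.023],"jaw": 0.73},{"xyz": [-0.0247,0.0008,0.0066],"rotation": [-0.008,0.002,-0.026],"jaw": 0.73},{"xyz": [-0.0247,0.0008,0.0066],"rotation": [-0.008,0.002,-0.026],"jaw": 0.73},{"xyz": [-0.018,0.0008,0.0048],"rotation": [-0.008,0.002,-0.026],"jaw": 0.73},{"xyz": [-0.008,0.0008,0.002],"rotation": [-0.008,0.002,-0.026],"jaw": 0.73},{"xyz": [0.002,0.0008,-0.001],"rotation": [-0.008,0.002,-0.026],"jaw": 0.73}])

```text
time: 10.55
tool_pos: [0.533, 0.1854, 0.1074]
tcp_rot: [-3.14, 0.268, 1.524]
wrist_force: [-0.3, -0.5, -0.1]
gripper_width: 0.0257
grip_force: 0.0
```

```bash
timeout 60 python3 - <<'E'
from st import *; st(); c=np.array((.538,.0916))
y=-np.pi/2-.045
show2("up",c,y,.24,-.09,-.01)
# push approach heading -.045
show2("pre-high",(.52,.11),-.045,.26,-.06,0,15); show2("pre-low",(.538,.0916),-.045,.014,-.05,0,15)
E
```

```text
10.55 [0.533  0.1854 0.1074] q [-0.13, 0.91, -0.6, 1.8, 0.89, 0.94, -1.31] F [-0.3 -0.5 -0.1]
tip [0.5316 0.1598 0.0139] lean 15.4 yaw -1.618
up [0.5335 0.2148 0.3337] [-0.0316 -0.0011 -0.226 ] [-0.0019  0.0062 -0.0016]
pre-high [0.4273 0.1142 0.3537] [-0.1386 -0.1026 -0.2172] [-0.4128  0.0037 -1.5176]
pre-low [0.4553 0.0953 0.1077] [-0.0903 -0.0734  0.0246] [-0.4128  0.0037 -1.5176]
```

Call:
send_rows(rows=[{"xyz": [-0.002,0,-0.035],"rotation": [0,0,0],"jaw": 0.73},{"xyz": [-0.007,0,-0.075],"rotation": [0,0,0],"jaw": 0.73},{"xyz": [-0.012,0,-0.115],"rotation": [0,0,0],"jaw": 0.73},{"xyz": [-0.018,0,-0.155],"rotation": [0,0,0],"jaw": 0.73},{"xyz": [-0.024,0,-0.195],"rotation": [0,0,0],"jaw": 0.73},{"xyz": [-0.03,0,-0.235],"rotation": [0,0,0],"jaw": 0.73},{"xyz": [-0.02,-0.03,-0.25],"rotation": [-0.02,0,-0.07],"jaw": 0.73},{"xyz": [-0.01,-0.06,-0.25],"rotation": [-0.05,0,-0.18],"jaw": 0.73},{"xyz": [-0.005,-0.09,-0.25],"rotation": [-0.087,0.001,-0.32],"jaw": 0.73},{"xyz": [-0.005,-0.1,-0.25],"rotation": [-0.125,0.001,-0.46],"jaw": 0.73}])

```text
time: 11.55
tool_pos: [0.4329, 0.2527, 0.3506]
tcp_rot: [-3.139, 0.265, 2.013]
wrist_force: [-0.1, 0.4, 0.0]
gripper_width: 0.025
grip_force: 0.0
```

```bash
OMP_NUM_THREADS=2 timeout 100 python3 - <<'E'
from st import *; st()
show2("pre-high",(.52,.13),-.045,.26,-.06,0,15)
from meas import *; meas((.534,.0916,-.045))
E
```

```text
11.55 [0.4329 0.2527 0.3506] q [-0.11, 0.52, -0.92, 1.83, 0.67, 1.23, -0.86] F [-0.1  0.4  0. ]
tip [0.4436 0.2297 0.257 ] lean 15.2 yaw -1.13
pre-high [0.4273 0.1342 0.3537] [-0.1019 -0.0558  0.0245] [-0.2842  0.0015 -1.0466]
scene [ 0.5382  0.09   -0.026 ] 120.7 506.0
top [ 0.5366  0.0906 -0.0279] 58.4 271.0
```

```bash
cat > chk.py <<'E'
from plan import *; from kin import fk,P,LO,HI
def chk(T):
    q=np.clip(robot.get_state()["joint_pos"],LO+1e-3,HI-1e-3)
    for t,R in T:
        f=lambda x:(lambda Tt,M:np.r_[(Tt-t)*5,Ro.from_matrix(M.T@R).as_rotvec(),.02*(x-q)])(*fk(P,x))
        for _ in range(2): q=np.clip(least_squares(f,q,bounds=(LO,HI),max_nfev=40).x,LO+1e-3,HI-1e-3)
        print(np.abs(f(q)[:6]).max().round(3),q.round(2).tolist(),fk(P,q,True)[2][1].round(2))
E
export OMP_NUM_THREADS=1; timeout 80 python3 - <<'E'
from chk import *
for th in (15,12):
    c=(.5375,.0903); chk([show2("high",(.5375,.12),-.027,.26,-.07,0,th),show2("above",c,-.027,.2,-.052,0,th),show2("low",c,-.027,.014,-.052,0,th),show2("end",(.675,.0853),-.045,.014,-.035,0,th)])
E
```

```text
high [0.4347 0.1228 0.3537] [-0.1138 -0.0537  0.028 ] [-0.2904  0.0025 -1.0698]
above [0.4527 0.0926 0.2937] [-0.1318 -0.05    0.0951] [-0.2904  0.0025 -1.0698]
low [0.4527 0.0926 0.1077] [-0.083  -0.0497  0.2745] [-0.2904  0.0025 -1.0698]
end [0.6072 0.0884 0.1077] [-0.1496  0.0886  0.2924] [-0.2857  0.0026 -1.0524]
0.002 [0.55, 0.37, -1.25, 2.15, 0.75, 0.79, 0.39] [ 0.17 -0.12  0.85]
0.0 [0.49, 0.47, -1.1, 2.22, 0.96, 0.68, 0.27] [ 0.22 -0.13  0.83]
0.0 [0.35, 0.98, -1.04, 2.37, 1.78, 0.89, -0.47] [ 0.42 -0.18  0.64]
0.0 [0.39, 1.07, -1.05, 1.96, 1.54, 0.9, 0.02] [ 0.44 -0.2   0.6 ]
high [0.4395 0.1226 0.3549] [-0.1162 -0.0494  0.0274] [-0.2623  0.0494 -1.0772]
above [0.4575 0.0925 0.2949] [-0.1342 -0.0457  0.0945] [-0.2623  0.0494 -1.0772]
low [0.4575 0.0925 0.1089] [-0.0854 -0.0454  0.2739] [-0.2623  0.0494 -1.0772]
end [0.6121 0.0881 0.1089] [-0.1521  0.0929  0.2919] [-0.2581  0.0496 -1.0597]
0.002 [0.54, 0.41, -1.25, 2.1, 0.71, 0.85, 0.44] [ 0.19 -0.12  0.84]
0.0 [0.5, 0.5, -1.12, 2.17, 0.88, 0.74, 0.35] [ 0.23 -0.14  0.82]
0.0 [0.35, 0.96, -1.02, 2.32, 1.67, 0.83, -0.35] [ 0.41 -0.17  0.65]
0.0 [0.38, 1.06, -1.04, 1.91, 1.43, 0.91, 0.12] [ 0.44 -0.2   0.6 ]
```

Call:
send_rows(rows=[{"xyz": [-0.013,-0.006,0.003],"rotation": [-0.036,0,-0.134],"jaw": 0.68},{"xyz": [-0.026,-0.013,0.006],"rotation": [-0.072,0.001,-0.267],"jaw": 0.68},{"xyz": [-0.04,-0.019,0.01],"rotation": [-0.109,0.001,-0.4],"jaw": 0.68},{"xyz": [-0.055,-0.026,0.014],"rotation": [-0.145,0.001,-0.535],"jaw": 0.68},{"xyz": [-0.07,-0.033,0.018],"rotation": [-0.181,0.002,-0.668],"jaw": 0.68},{"xyz": [-0.085,-0.04,0.021],"rotation": [-0.218,0.002,-0.802],"jaw": 0.68},{"xyz": [-0.1,-0.047,0.025],"rotation": [-0.254,0.002,-0.936],"jaw": 0.68},{"xyz": [-0.114,-0.054,0.028],"rotation": [-0.29,0.0025,-1.07],"jaw": 0.68},{"xyz": [-0.114,-0.054,0.028],"rotation": [-0.29,0.0025,-1.07],"jaw": 0.68}])

```text
time: 12.55
tool_pos: [0.4372, 0.1179, 0.3528]
tcp_rot: [-3.141, 0.261, 3.101]
wrist_force: [0.1, -0.1, -0.7]
gripper_width: 0.03
grip_force: 0.0
```

```bash
timeout 60 python3 - <<'E'
from st import *; st(); c=(.5375,.0903)
show2("above",c,-.027,.2,-.052,0);show2("mid",c,-.027,.05,-.052,0);show2("low",c,-.027,.014,-.052,0)
E
```

```text
12.55 [0.4372 0.1179 0.3528] q [0.53, 0.38, -1.21, 2.12, 0.75, 0.81, 0.39] F [ 0.1 -0.1 -0.7]
tip [0.4622 0.1168 0.259 ] lean 14.9 yaw -0.041
above [0.4527 0.0926 0.2937] [-0.0007 -0.0246  0.0613] [-0.0044 -0.0012 -0.0135]
mid [0.4527 0.0926 0.1437] [ 0.0379 -0.0245  0.2063] [-0.0044 -0.0012 -0.0135]
low [0.4527 0.0926 0.1077] [ 0.0472 -0.0245  0.2411] [-0.0044 -0.0012 -0.0135]
```

Call:
send_rows(rows=[{"xyz": [0,-0.012,0.03],"rotation": [-0.002,-0.001,-0.007],"jaw": 0.68},{"xyz": [-0.0007,-0.0245,0.061],"rotation": [-0.004,-0.001,-0.0135],"jaw": 0.68},{"xyz": [-0.0007,-0.0245,0.061],"rotation": [-0.004,-0.001,-0.0135],"jaw": 0.68},{"xyz": [0.007,-0.0245,0.09],"rotation": [-0.004,-0.001,-0.0135],"jaw": 0.68},{"xyz": [0.015,-0.0245,0.119],"rotation": [-0.004,-0.001,-0.0135],"jaw": 0.68},{"xyz": [0.0225,-0.0245,0.148],"rotation": [-0.004,-0.001,-0.0135],"jaw": 0.68},{"xyz": [0.03,-0.0245,0.177],"rotation": [-0.004,-0.001,-0.0135],"jaw": 0.68},{"xyz": [0.038,-0.0245,0.206],"rotation": [-0.004,-0.001,-0.0135],"jaw": 0.68},{"xyz": [0.038,-0.0245,0.206],"rotation": [-0.004,-0.001,-0.0135],"jaw": 0.68}])

```text
time: 13.45
tool_pos: [0.4519, 0.0981, 0.1423]
tcp_rot: [3.14, 0.26, 3.122]
wrist_force: [0.1, 0.5, 0.3]
gripper_width: 0.0302
grip_force: 0.0
```

```bash
timeout 60 python3 - <<'E'
from st import *; st(); c=(.5375,.0903)
show2("low",c,-.027,.014,-.052,0);show2("touch",c,-.027,.014,-.035,0)
E
```

```text
13.45 [0.4519 0.0981 0.1423] q [0.19, 0.74, -0.76, 2.33, 1.66, 0.58, -0.41] F [0.1 0.5 0.3]
tip [0.4768 0.0978 0.0486] lean 14.9 yaw -0.019
low [0.4527 0.0926 0.1077] [ 0.008  -0.0056  0.0337] [ 0.0032 -0.002   0.007 ]
touch [0.4697 0.0921 0.1077] [-0.0084 -0.0057  0.0381] [ 0.0032 -0.002   0.007 ]
```

Call:
send_rows(rows=[{"xyz": [0.004,-0.003,0.015],"rotation": [0.002,-0.001,0.004],"jaw": 0.68},{"xyz": [0.008,-0.0056,0.0337],"rotation": [0.003,-0.002,0.007],"jaw": 0.68},{"xyz": [0.008,-0.0056,0.0337],"rotation": [0.003,-0.002,0.007],"jaw": 0.68},{"xyz": [0.004,-0.0056,0.0348],"rotation": [0.003,-0.002,0.007],"jaw": 0.68},{"xyz": [0,-0.0056,0.0359],"rotation": [0.003,-0.002,0.007],"jaw": 0.68}])

```text
time: 13.95
tool_pos: [0.4625, 0.0917, 0.1113]
tcp_rot: [3.141, 0.268, 3.115]
wrist_force: [0.8, -0.1, -0.2]
gripper_width: 0.0302
grip_force: 0.0
```

```bash
timeout 60 python3 - <<'E'
from st import *; st(); c=np.array((.5375,.0903)); e=np.array((.675,.0853))
for k in (0,.1,.4,.7,1): show2(k,c+(e-c)*k,-.027-.018*k,.014,-.035,0)
E
```

```text
13.95 [0.4625 0.0917 0.1113] q [0.19, 0.83, -0.75, 2.33, 1.79, 0.62, -0.51] F [ 0.8 -0.1 -0.2]
tip [0.4882 0.0911 0.0177] lean 15.3 yaw -0.026
0 [0.4697 0.0921 0.1077] [-0.006   0.0006  0.0053] [0.0009 0.0059 0.0008]
0.1 [0.4834 0.0918 0.1077] [-0.0192  0.0006  0.009 ] [0.0013 0.0059 0.0025]
0.4 [0.5247 0.0906 0.1077] [-0.059   0.0006  0.0199] [0.0027 0.0059 0.0077]
0.7 [0.566  0.0895 0.1077] [-0.0988  0.0005  0.0308] [0.0042 0.0059 0.0129]
1 [0.6072 0.0884 0.1077] [-0.1387  0.0004  0.0417] [0.0056 0.0059 0.0181]
```

Call:
send_rows(rows=[{"xyz": [-0.0025,0.0003,0.003],"rotation": [0.001,0.003,0],"jaw": 0.68},{"xyz": [-0.005,0.0005,0.005],"rotation": [0.001,0.006,0.001],"jaw": 0.68},{"xyz": [-0.0075,0.0006,0.0057],"rotation": [0.001,0.006,0.001],"jaw": 0.68},{"xyz": [-0.01,0.0006,0.0064],"rotation": [0.001,0.006,0.001],"jaw": 0.68},{"xyz": [-0.014,0.0006,0.0075],"rotation": [0.001,0.006,0.002],"jaw": 0.68},{"xyz": [-0.0185,0.0006,0.0088],"rotation": [0.001,0.006,0.002],"jaw": 0.68},{"xyz": [-0.023,0.0006,0.01],"rotation": [0.001,0.006,0.003],"jaw": 0.68},{"xyz": [-0.0275,0.0006,0.0113],"rotation": [0.002,0.006,0.004],"jaw": 0.68},{"xyz": [-0.032,0.0006,0.0125],"rotation": [0.002,0.006,0.004],"jaw": 0.68},{"xyz": [-0.0365,0.0006,0.0138],"rotation": [0.002,0.006,0.005],"jaw": 0.68}])

```text
time: 14.95
tool_pos: [0.4977, 0.0911, 0.1055]
tcp_rot: [3.141, 0.255, 3.112]
wrist_force: [-7.8, 0.3, 5.9]
gripper_width: 0.0303
grip_force: 3.7
```

```bash
timeout 60 python3 - <<'E'
from st import *; st(); c=np.array((.5375,.0903)); e=np.array((.675,.0853))
for k in (.6,.9,1): show2(k,c+(e-c)*k,-.027-.018*k,.014,-.035,0)
E
```

```text
14.95 [0.4977 0.0911 0.1055] q [0.19, 0.84, -0.7, 2.23, 1.69, 0.58, -0.35] F [-7.8  0.3  5.9]
tip [0.5221 0.0904 0.0117] lean 14.6 yaw -0.029
0.6 [0.5522 0.0899 0.1077] [-0.0533  0.0004  0.0117] [ 0.0023 -0.0072  0.008 ]
0.9 [0.5935 0.0887 0.1077] [-0.0933  0.0005  0.0221] [ 0.0036 -0.0072  0.0132]
1 [0.6072 0.0884 0.1077] [-0.1066  0.0005  0.0255] [ 0.0041 -0.0072  0.015 ]
```

Call:
send_rows(rows=[{"xyz": [-0.005,0,0.0005],"rotation": [0,-0.001,0.001],"jaw": 0.68},{"xyz": [-0.01,0.0001,0.0012],"rotation": [0,-0.003,0.001],"jaw": 0.68},{"xyz": [-0.015,0.0001,0.002],"rotation": [0.001,-0.005,0.002],"jaw": 0.68},{"xyz": [-0.02,0.0002,0.0032],"rotation": [0.001,-0.007,0.003],"jaw": 0.68},{"xyz": [-0.025,0.0002,0.0045],"rotation": [0.001,-0.007,0.004],"jaw": 0.68},{"xyz": [-0.03,0.0002,0.0057],"rotation": [0.001,-0.007,0.004],"jaw": 0.68},{"xyz": [-0.035,0.0003,0.007],"rotation": [0.002,-0.007,0.005],"jaw": 0.68},{"xyz": [-0.04,0.0003,0.0083],"rotation": [0.002,-0.007,0.006],"jaw": 0.68},{"xyz": [-0.045,0.0003,0.0096],"rotation": [0.002,-0.007,0.007],"jaw": 0.68},{"xyz": [-0.05,0.0004,0.0109],"rotation": [0.002,-0.007,0.008],"jaw": 0.68}])

```text
time: 15.95
tool_pos: [0.5515, 0.0894, 0.1081]
tcp_rot: [-3.141, 0.266, 3.103]
wrist_force: [-2.9, -0.3, -2.7]
gripper_width: 0.0304
grip_force: 1.5
```

```bash
OMP_NUM_THREADS=2 timeout 100 python3 - <<'E'
from st import *; st(); c=np.array((.5375,.0903)); e=np.array((.675,.0853))
for k in (.8,.95,1): show2(k,c+(e-c)*k,-.027-.018*k,.014,-.035,0)
f=robot.grab_frame("scene"); a=f["color"][190:370,230:470]; cv2.imwrite("pics/m3.png",cv2.resize(a,None,fx=3,fy=3,interpolation=cv2.INTER_CUBIC)[:,:,::-1])
E
```

```text
15.95 [0.5515 0.0894 0.1081] q [0.19, 0.85, -0.67, 2.1, 1.54, 0.56, -0.15] F [-2.9 -0.3 -2.7]
tip [0.577  0.0884 0.0145] lean 15.2 yaw -0.039
0.8 [0.5797 0.0891 0.1077] [-0.0271  0.0008  0.0078] [-0.0001  0.0041  0.0022]
0.95 [0.6004 0.0885 0.1077] [-0.047   0.001   0.0132] [0.0006 0.0041 0.0048]
1 [0.6072 0.0884 0.1077] [-0.0536  0.0011  0.015 ] [0.0009 0.0041 0.0057]
```

View pics/m3.png

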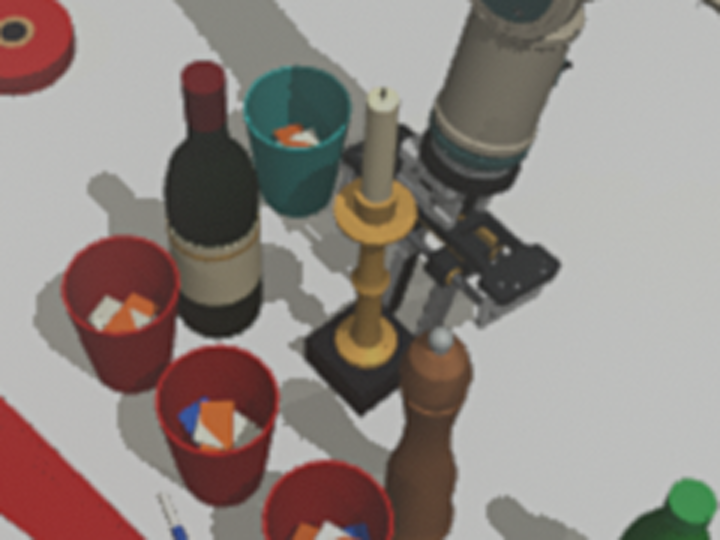

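Call:
send_rows(rows=[{"xyz": [-0.005,0.0002,0.0015],"rotation": [0,0.002,0],"jaw": 0.68},{"xyz": [-0.01,0.0003,0.003],"rotation": [0,0.004,0.001],"jaw": 0.68},{"xyz": [-0.015,0.0005,0.0045],"rotation": [0,0.004,0.001],"jaw": 0.68},{"xyz": [-0.02,0.0006,0.0058],"rotation": [0,0.004,0.002],"jaw": 0.68},{"xyz": [-0.025,0.0008,0.0072],"rotation": [0,0.004,0.002],"jaw": 0.68},{"xyz": [-0.03,0.0008,0.0086],"rotation": [0,0.004,0.003],"jaw": 0.68},{"xyz": [-0.035,0.0009,0.01],"rotation": [0,0.004,0.003],"jaw": 0.68},{"xyz": [-0.039,0.001,0.0111],"rotation": [0,0.004,0.004],"jaw": 0.68},{"xyz": [-0.042,0.001,0.0119],"rotation": [0.001,0.004,0.004],"jaw": 0.68}])

```text
time: 16.9
tool_pos: [0.5945, 0.0893, 0.1082]
tcp_rot: [-3.141, 0.262, 3.099]
wrist_force: [-6.0, -0.0, 4.0]
gripper_width: 0.0304
grip_force: 3.3
```

```bash
OMP_NUM_THREADS=2 timeout 100 python3 - <<'E'
from st import *; st(); e=np.array((.675,.0853))
show2("end",e,-.045,.014,-.035,0); 
from meas import *; meas((.666,.0855,-.045))
E
```

```text
16.9 [0.5945 0.0893 0.1082] q [0.2, 0.88, -0.68, 1.98, 1.41, 0.58, 0.03] F [-6. -0.  4.]
tip [0.6196 0.0882 0.0145] lean 15.0 yaw -0.043
end [0.6072 0.0884 0.1077] [-0.0122 -0.0004  0.0038] [ 0.0003 -0.0002  0.0024]
scene [ 0.6628  0.0851 -0.0217] 110.8 663.0
top [0.5951 0.0517 1.2106] 714.9 1272.0
```

Call:
send_rows(rows=[{"xyz": [-0.004,0,0.0012],"rotation": [0,0,0.001],"jaw": 0.68},{"xyz": [-0.0075,0,0.0023],"rotation": [0,0,0.002],"jaw": 0.68},{"xyz": [-0.0105,0,0.0032],"rotation": [0,0,0.002],"jaw": 0.68},{"xyz": [-0.0105,0,0.0032],"rotation": [0,0,0.002],"jaw": 0.68},{"xyz": [-0.0055,0,0.0018],"rotation": [0,0,0.002],"jaw": 0.68},{"xyz": [0.0045,0,-0.001],"rotation": [0,0,0.002],"jaw": 0.68},{"xyz": [0.0145,0,-0.0038],"rotation": [0,0,0.002],"jaw": 0.68},{"xyz": [0.0345,0,-0.0095],"rotation": [0,0,0.002],"jaw": 0.68},{"xyz": [0.0545,0,-0.015],"rotation": [0,0,0.002],"jaw": 0.68},{"xyz": [0.0745,0,-0.0205],"rotation": [0,0,0.002],"jaw": 0.68}])

```text
time: 18.0
tool_pos: [0.518, 0.0922, 0.1089]
tcp_rot: [3.141, 0.265, 3.096]
wrist_force: [0.0, -0.2, -0.7]
gripper_width: 0.0304
grip_force: 0.0
```

Call:
send_rows(rows=[{"xyz": [0.005,0,-0.035],"rotation": [0,0,0],"jaw": 0.68},{"xyz": [0.005,0,-0.075],"rotation": [0,0,0],"jaw": 0.68},{"xyz": [-0.005,0,-0.115],"rotation": [0,0,0],"jaw": 0.68},{"xyz": [-0.015,0,-0.15],"rotation": [0,0,0],"jaw": 0.68},{"xyz": [-0.015,0.02,-0.18],"rotation": [0,0,0],"jaw": 0.68},{"xyz": [-0.015,0.06,-0.19],"rotation": [0,0,0],"jaw": 0.68},{"xyz": [-0.015,0.1,-0.19],"rotation": [0,0,0],"jaw": 0.68},{"xyz": [-0.015,0.14,-0.19],"rotation": [0,0,0],"jaw": 0.68},{"xyz": [-0.015,0.14,-0.19],"rotation": [0,0,0],"jaw": 0.68}])

```text
time: 18.9
tool_pos: [0.4893, 0.2405, 0.2975]
tcp_rot: [3.134, 0.266, 3.103]
wrist_force: [0.2, 0.3, 0.4]
gripper_width: 0.0299
grip_force: 0.0
```

```bash
OMP_NUM_THREADS=2 timeout 100 python3 - <<'E'
from st import *; st()
from meas import *; fs=meas((.672,.0855,-.04))
a=fs["scene"]["color"][200:400,230:430]; b=fs["top"]["color"][130:330,190:390]
cv2.imwrite("pics/fin.png",cv2.resize(np.hstack([a,b]),None,fx=2,fy=2,interpolation=cv2.INTER_CUBIC)[:,:,::-1])
E
```

```text
18.9 [0.4893 0.2405 0.2975] q [0.03, 0.55, -0.91, 1.98, 0.9, 0.82, 0.14] F [0.2 0.3 0.4]
tip [0.5147 0.2402 0.2039] lean 15.2 yaw -0.037
scene [ 0.6762  0.0845 -0.0295] 53.4 521.0
top [ 0.6742  0.0872 -0.0157] 64.7 319.0
```

View pics/fin.png

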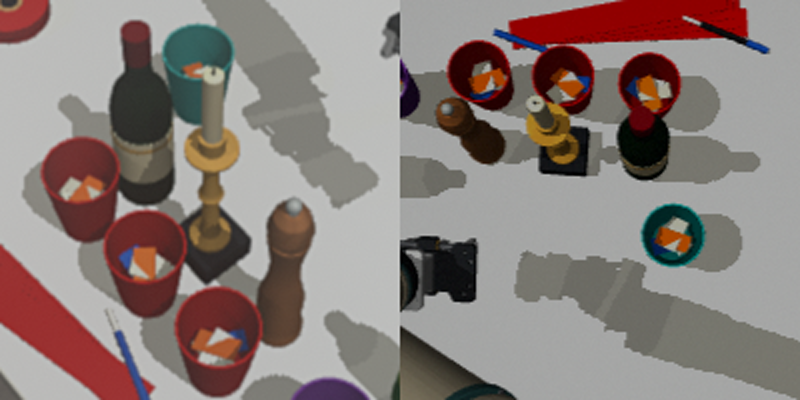

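The candlestick stands upright between the mill and the wine bottle, behind the middle cup. It measures about (0.675, 0.086), yaw about -0.025; the place is (0.675, 0.085), yaw about -0.045. The arm is clear, so I'm handing in.

```bash
python3 -c "
from workcell import robot; print(robot.finish_job())"
```

```text
the job is handed in; nothing more can be done
None
```

The candlestick stands upright in the empty place, within about 2 mm and 0.03 rad of my estimate of it by the cameras; the arm is clear and the job is handed in, though no verdict was shown.

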